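# Bring the first pin to the rim of its storage tube

### The arm

A 6-joint arm with a two-finger parallel gripper is mounted at the origin on a cart in front of the work surface, level with it; the furniture and walls round the work are solid. World frame = base frame: x ahead of the robot, y to its left, z up, the work surface at z = 0. Lengths are in m, angles in rad, forces in N, time in s.
With the tool pointing down it reaches from about 0.2 to 0.875 m from the base axis. Payload 3.4 kg.
Tool frame: the origin (TCP) lies at the very end of the fingers, on their centre line; the grasp point (between the pads) lies 19 mm behind it (ctrl.tcp_to_grasp is the distance from the TCP to the grasp point, in m); z points along the fingers, x is the direction in which the jaws open and shut, and the axes are right-handed (so a half turn about z gives the same grasp; the last joint's range is limited). The gripper opens to 94 mm and grips with 3 to 60 N. Pads are 16 mm wide; open, the fingers measure 119 mm over their backs; the gripper's body (75 mm by 177 mm) begins 78 mm behind the grasp point.
Start: joints at [1.22, 0.276, 1.505, -0, 1.361, -0.121], TCP at [0.131, 0.56, 0.205] pointing down, gripper open.
Joint ranges: [-2.89, 2.89], [-0.75, 2.08], [0.22, 2.7], [-1.18, 4.32], [0.11, 2.71], [-2.7, 2.7]. Speed limits (rad/s): [2.57, 2.57, 3.14, 3.14, 3.14, 3.14].

### API

Orientations are given as a rotation vector (axis times angle).
In Python, from bench import observe, imaging, ctrl gives the robot as it stands.
- The arm moves only by the tool carry_out, never from a script. Its argument "increments" is a list of rows, each a list of 6 numbers: the shift along the world's x, y, z in mm, then the turn, a rotation vector about the world's x, y, z in rad. In form: [[x, y, z, rx, ry, rz], ...]. A call has 1 to 5 rows; each row shifts and turns the pose as measured when the row begins; what a row does not reach is not made up. A row lasts 1/12 s, in which the tool goes at most 41.7 mm and 7.16 degrees, less where a joint would pass 70% of its speed; a pose out of reach is approached as far as the arm can. A call with a gripper value outside its range is refused whole. "fingers" is the opening, from -1 (shut) to 1 (fully open), so that 0 is half open, set as the call begins (left out, the last holds). The fingers move at their own pace and stop on an object; "force" is the grip in N (left out, the last holds). Time passes only in rows, so rows that do not move let the fingers close. It gives the time, the measured TCP pose, the force and the opening at its end, in the units of the state.
- observe(): the state, without advancing time (a new reading comes with each control period).
- imaging.capture(name): name is "side" or "top" or "wrist"; returns the picture (480x640x3 uint8, blue, green, red); there is no depth.
- imaging.calibration(name): a dict with "K" (3x3 intrinsics, pixels), "rvec" (rotation vector, rad) and "tvec" (3), from world to camera coordinates, as OpenCV has them. Camera axes: x right, y down, z forward; pixel columns grow to the right and rows downward; lengths in m; the calibration is good to about 2 mm. The wrist camera is an equidistant fisheye: a pixel r from the principal point sees the ray r / f radians off the axis. A picture is of the moment at which its call begins: read the wrist's pose just before it. calibration takes no time and is no camera call; for the wrist camera it gives the pose at the moment of the call.
- ctrl.finish_job(): hands the job in, once; it reports no verdict.
The state is a dict: "t": time; "q": joint angles; "qd": joint speeds; "tau": joint torques, N m; "tcp_pos": TCP position; "tool_rot": TCP orientation; "contact_force": force on the tool from outside, world axes, zero at the start; "moment": the same for the moment, N m; "width": finger opening in m.
Only numpy, scipy, OpenCV 4.12 (cv2) and the standard library are available. Lean on these libraries where they do the work, as an engineer would, in place of code of your own. Each camera call takes 0.05 s, during which the arm holds its last target.

### The job

Make the next pin ready to be drawn: take the clear tube of pins from the leaning rack, lay it in the two notches of the level cradle with its mouth pointing away from the cradle's upright plate, and let go of it. Then take it afresh from above, lift it out and tip its mouth down slowly until the pins slide, stopping them when the first pin stands about 1 to 2 cm out of the rim, and lay the tube back level in the cradle the same way round with that pin still standing out. Never let the pin come so far that it would drop, and leave the other things on the bench where they are.

Things in the scene. Friction and masses are not known exactly. Their poses are not given: they have to be found in the camera images.
- tube: clear tube, 32 mm outside, 24 mm bore, 200 mm long, 0.3 kg; open end = mouth, other end closed, steel band. Square grip collar round its middle (38 x 38 mm, 40 mm long): take it there, 25 to 50 N is enough. Origin at its centre on the axis; x axis from the mouth (rim at x = -100 mm) to the closed end. Starts in the leaning rack, mouth up towards the robot, 25 degrees from level, centre 85 mm up
- tube_mouth (a point): centre of the tube's open rim. The pins fit closely and glide with drag: they hold still until the mouth is tipped some 7 to 15 degrees below level (it varies), then glide slowly, about 2 to 5 cm/s at 5 to 8 degrees more, faster when steeper, and stop at once when tipped back near level
- leaning_rack: fixed aluminium rack on a grey base (205 x 76 mm): two V notches 110 mm apart along a slope of 25 degrees, and a foot plate at the low end that holds the tube's closed end. Origin on the bench below the tube's centre; x axis level, from the mouth side to the low side. It may stand on either side of the cradle
- level_cradle: fixed aluminium cradle on a grey base 10 mm thick: two level V notches at x = -55 and +55 mm, and an upright plate, near face at x = 117 mm, 68 mm high. Origin on the bench midway between the notches. A tube in the notches lies along the x axis, its axis 55 mm above the bench; its mouth must point to -x, its centre over the origin leaves 17 mm to the plate
- crucible: white glazed crucible, 50 mm wide, 42 mm high, bystander; origin under its centre
- oil_bottle: small brown dropper bottle, 33 mm wide, 102 mm high, bystander; origin under its centre
- wrench: flat steel wrench, 168 mm long, bystander; origin under its centre
- front_pin (a joint): how far the front pin has slid in the tube from its farthest back place towards the mouth, m: at 0 its front end is 64 mm inside the rim, at 0.064 level with the rim, at 0.079 it stands 15 mm out; beyond 0.1 it would drop out. Starts at 0. Two plain aluminium pins lie in the tube one behind the other, each 22 mm diameter, 64 mm long, 0.07 kg
- pin_tip (a point): centre of the front pin's front face (the end towards the mouth)

How it is judged:
By the outcome, as a careful person would: the job done as asked, in the order asked, and still so for the second after the job is handed in, with the robot touching nothing.
It also fails if it takes over 53 s, if anything falls off the work surface, if the arm or the gripper's body presses on something with over 40 N, if the wrist force passes 120 N, or if a joint passes its speed limit or range.

## Working session

There is one attempt and no reset: what is moved stays moved. The work goes in short steps, Python scripts to look and compute and a tool call to move; the robot and the scene stay as the last step left them, time stands still between calls to the robot, and variables do not carry over. Pictures are saved under pics/ and viewed, and the job is handed in when it is done.

Besides the shell and the picture viewer there is one more tool, called after "Emit:" by a JSON object that holds its "method" and its "body", one argument or row to a line. carry_out: Moves the arm, as the interface text tells. Its arguments: {"type":"object","properties":{"increments":{"type":"array","items":{"type":"array","items":{"type":"number"}}},"fingers":{"type":"number"},"force":{"type":"number"}},"required":["increments"]}

```bash
mkdir -p pics; ls
python3 - <<'E'
from bench import observe, imaging, ctrl
import cv2
s=observe();print(s, ctrl.tcp_to_grasp)
for n in("side","top","wrist"):
    print(n,imaging.calibration(n)); cv2.imwrite(f"pics/{n}0.png",imaging.capture(n))
E
```

```text
pics
{'t': 0.0, 'q': array([ 1.22001063e+00,  2.76582855e-01,  1.50611068e+00, -1.83514822e-05,
        1.36068765e+00, -1.20999415e-01]), 'qd': array([ 0.00158788,  0.00027374, -0.0005538 ,  0.00097521, -0.00129145,
       -0.00160489]), 'tau': array([-3.23127781e-03, -4.04582727e+01, -2.37222183e+01,  6.97652833e-02,
        3.45930085e-02, -1.19006177e-04]), 'tcp_pos': array([0.13078513, 0.55935301, 0.20462061]), 'tool_rot': array([ 2.46071452e+00,  1.95154259e+00, -2.38037832e-03]), 'contact_force': array([-0.09891005,  0.76408696,  0.31650647]), 'moment': array([ 0.00406136, -0.04685478,  0.00506519]), 'width': 0.09417027662770237} 0.0188
side {'K': array([[539.58589339,   0.        , 320.2832293 ],
       [  0.        , 539.58589339, 238.71950591],
       [  0.        ,   0.        ,   1.        ]]), 'rvec': array([ 2.29121817,  0.12325066, -0.02427526]), 'tvec': array([-0.58010022,  0.00850719,  1.2004431 ])}
top {'K': array([[577.647277  ,   0.        , 333.91322755],
       [  0.        , 577.647277  , 236.87576369],
       [  0.        ,   0.        ,   1.        ]]), 'rvec': array([ 2.2012898 , -2.00859296,  0.20725231]), 'tvec': array([-0.05082889,  0.62575674,  1.09125978])}
wrist {'K': array([[371.64829954,   0.        , 320.061921  ],
       [  0.        , 371.64829954, 238.36085447],
       [  0.        ,   0.        ,   1.        ]]), 'rvec': array([-2.30512025, -1.83047617, -0.21820954]), 'tvec': array([-0.57407981, -0.02579967,  0.39121212])}
```

View pics/side0.png

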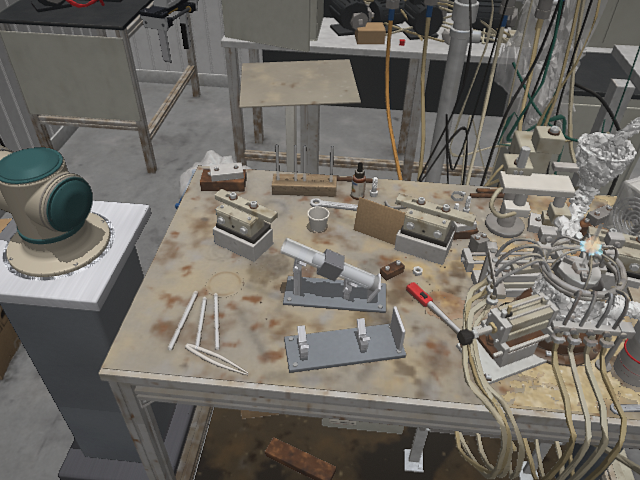

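View pics/top0.png

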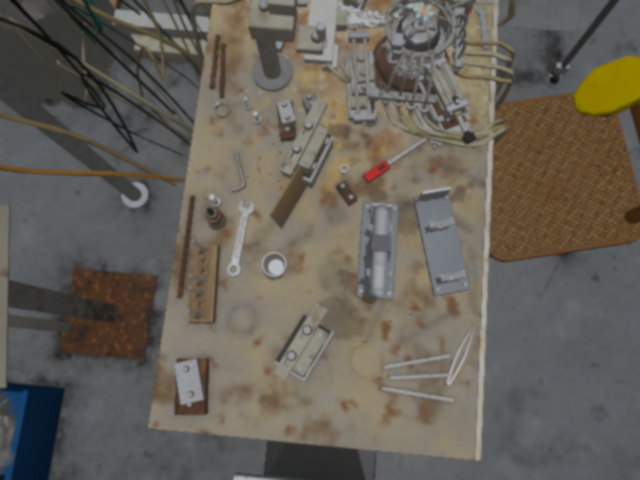

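View pics/wrist0.png

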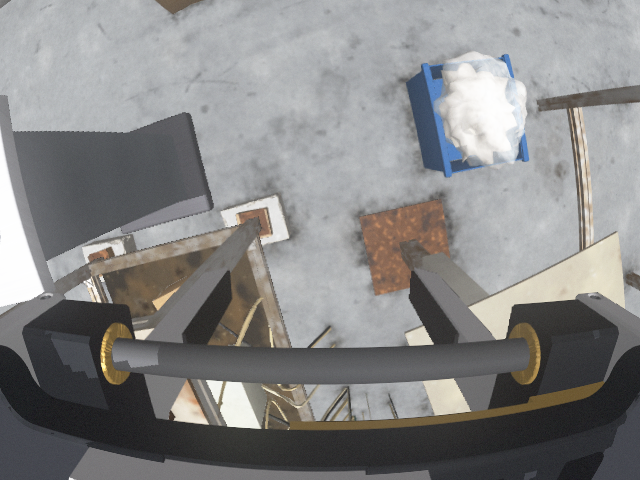

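The side view shows the tube in the rack with its collar near (330,263) and the cradle in front, plate at (398,330). The top view shows the collar near (380,243), the cradle near (442,243) and its plate near (433,192). I'll zoom in.

```bash
cat > h.py <<'E'
import numpy as np, cv2
from scipy.spatial.transform import Rotation as R
from bench import observe, imaging, ctrl
def ray(n,uv,cal=None):
    c=cal or imaging.calibration(n); Rm=cv2.Rodrigues(c["rvec"])[0]; t=np.array(c["tvec"]).ravel(); K=c["K"]
    x=(uv[0]-K[0,2])/K[0,0]; y=(uv[1]-K[1,2])/K[1,1]
    if n=="wrist":
        r=np.hypot(x,y); d=np.array([np.sin(r)*x/max(r,1e-9),np.sin(r)*y/max(r,1e-9),np.cos(r)])
    else: d=np.array([x,y,1.])
    d=Rm.T@d; return -Rm.T@t, d/np.linalg.norm(d)
def plane(n,uv,z,cal=None):
    o,d=ray(n,uv,cal); return o+d*(z-o[2])/d[2]
def tri(ra,rb):
    (o1,d1),(o2,d2)=ra,rb
    A=np.stack([d1,-d2],1); s=np.linalg.lstsq(A,o2-o1,rcond=None)[0]
    p,q=o1+s[0]*d1,o2+s[1]*d2; return (p+q)/2,np.linalg.norm(p-q)
def proj(n,p,cal=None):
    c=cal or imaging.calibration(n); Rm=cv2.Rodrigues(c["rvec"])[0]; q=Rm@np.asarray(p)+np.array(c["tvec"]).ravel(); K=c["K"]
    if n=="wrist":
        th=np.arctan2(np.hypot(q[0],q[1]),q[2]); h=np.hypot(q[0],q[1]); return np.array([K[0,0]*th*q[0]/h+K[0,2],K[1,1]*th*q[1]/h+K[1,2]])
    return np.array([K[0,0]*q[0]/q[2]+K[0,2],K[1,1]*q[1]/q[2]+K[1,2]])
def zoom(img,x0,y0,w,h,f,name):
    cv2.imwrite(f"pics/{name}.png",cv2.resize(img[y0:y0+h,x0:x0+w],None,fx=f,fy=f,interpolation=cv2.INTER_CUBIC))
E
python3 - <<'E'
from h import *
zoom(cv2.imread("pics/top0.png"),340,170,140,140,5,"topz")
zoom(cv2.imread("pics/side0.png"),270,225,150,150,5,"sidez") if 0 else zoom(cv2.imread("pics/side0.png"),270,230,150,148,4,"sidez")
E
```

```text
(no output)
```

View pics/topz.png

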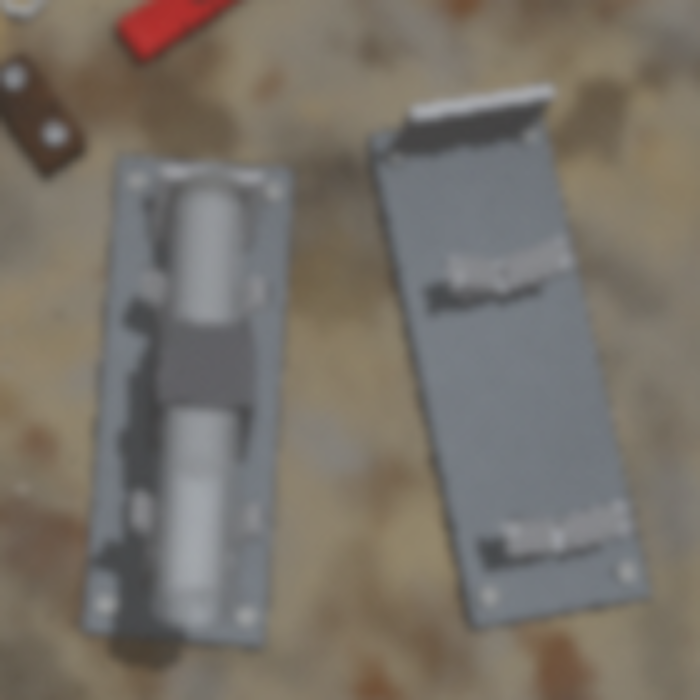

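View pics/sidez.png

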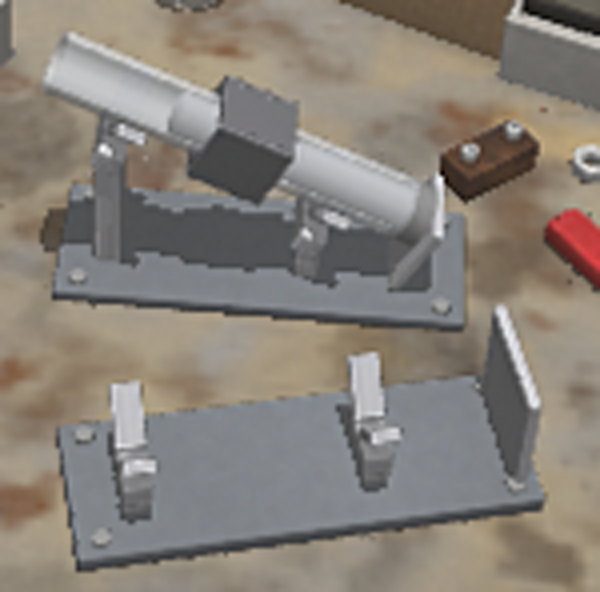

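Run:
```python
from h import *
np.set_printoptions(precision=4,suppress=True)
T=lambda u,v:((u+.5)/5-.5+340,(v+.5)/5-.5+170)
S=lambda u,v:((u+.5)/4-.5+270,(v+.5)/4-.5+230)
print("rack top cam");P=[plane("top",T(*p),.01) for p in[(118,155),(293,168),(265,645),(85,632)]]
for p in P:print(p)
P=np.array(P);print("c",P.mean(0),"sides",[np.linalg.norm(P[i]-P[(i+1)%4]) for i in range(4)],"dir",np.degrees(np.arctan2(*((P[0]+P[1]-P[2]-P[3])[[1,0]]))))
P=np.array([plane("side",S(*p),.01) for p in[(55,292),(465,322),(465,215),(75,188)]])
print("rack side",P,P.mean(0),"dir",np.degrees(np.arctan2(*((P[1]+P[2]-P[0]-P[3])[[1,0]]))))
P=np.array([plane("top",T(*p),.01) for p in[(372,140),(550,118),(648,598),(475,628)]])
print("cr top",P,P.mean(0),"dir",np.degrees(np.arctan2(*((P[0]+P[1]-P[2]-P[3])[[1,0]]))),[np.linalg.norm(P[i]-P[(i+1)%4]) for i in range(4)])
P=np.array([plane("side",S(*p),.01) for p in[(60,428),(80,558),(543,495),(480,378)]])
print("cr side",P,P.mean(0),"dir",np.degrees(np.arctan2(*((P[2]+P[3]-P[0]-P[1])[[1,0]]))))
# collar centre
print(tri(ray("top",T(206,366)),ray("side",S(244,138))))
# notches: Vs triangulate top bar ends
print("notch far",tri(ray("top",T(502,280)),ray("side",S(370,425))))
print("notch near",tri(ray("top",T(560,540)),ray("side",S(132,458))))
print("plate top ends",tri(ray("top",T(412,110)),ray("side",S(500,308))),tri(ray("top",T(552,90)),ray("side",S(540,405))))
```

```text
rack top cam
[ 0.7236 -0.0471  0.01  ]
[ 0.7246 -0.1216  0.01  ]
[ 0.5214 -0.1241  0.01  ]
[ 0.5199 -0.0501  0.01  ]
c [ 0.6224 -0.0857  0.01  ] sides [np.float64(0.07453574625623718), np.float64(0.20326441045646573), np.float64(0.0740492442812409), np.float64(0.20363297240085904)] dir 0.7663677458961852
rack side [[ 0.5216 -0.1266  0.01  ]
 [ 0.7243 -0.1224  0.01  ]
 [ 0.7238 -0.0494  0.01  ]
 [ 0.5213 -0.0541  0.01  ]] [ 0.6228 -0.0881  0.01  ] dir 1.2506476039403123
cr top [[ 0.74   -0.1543  0.01  ]
 [ 0.7566 -0.2293  0.01  ]
 [ 0.5551 -0.2798  0.01  ]
 [ 0.5362 -0.2096  0.01  ]] [ 0.647  -0.2182  0.01  ] dir 14.630468178895393 [np.float64(0.07679479822260092), np.float64(0.2077760691499144), np.float64(0.07272987043310755), np.float64(0.21113462605978794)]
cr side [[ 0.5364 -0.2098  0.01  ]
 [ 0.5557 -0.2799  0.01  ]
 [ 0.7604 -0.2224  0.01  ]
 [ 0.7317 -0.157   0.01  ]] [ 0.646  -0.2173  0.01  ] dir 15.418849071702383
(array([ 0.6142, -0.0873,  0.0905]), np.float64(0.009659249245411538))
notch far (array([ 0.6789, -0.209 ,  0.0318]), np.float64(0.0008482028241676439))
notch near (array([ 0.5732, -0.2386,  0.0301]), np.float64(0.0010498565258445687))
plate top ends (array([ 0.7357, -0.1631,  0.0682]), np.float64(0.0023651986086197286)) (array([ 0.7511, -0.2189,  0.0686]), np.float64(0.0012866514100355574))
```

Run:
```python
from h import *
np.set_printoptions(precision=4,suppress=True)
s=observe();A=R.from_rotvec(s["tool_rot"]).as_matrix();print(A)
o,d=ray("wrist",(320.06,238.36));print("cam in tool",A.T@(o-s["tcp_pos"]),A.T@d)
for n in("top","side"):print(n,ray(n,(320,240)))
T=lambda u,v:((u+.5)/5-.5+340,(v+.5)/5-.5+170)
S=lambda u,v:((u+.5)/4-.5+270,(v+.5)/4-.5+230)
# predict with assumed pose
for c,y in(((.6226,-.087,.085),1.0),((.614,-.087,.085),1.0)):
    B=R.from_euler('ZY',[y,25],degrees=True).as_matrix();c=np.array(c)
    for nm,p in (("rim",(-.1,0,0)),("rimtop",(-.1,0,.016)),("closed",(.1,0,0)),("colTF+",(.02,.019,.019)),("colTF-",(.02,-.019,.019)),("colTN+",(-.02,.019,.019)),("colTN-",(-.02,-.019,.019)),("colBN-",(-.02,-.019,-.019))):
        w=c+B@np.array(p);a=proj("top",w);b=proj("side",w)
        print(nm,w,"topz",(a-[340,170]+.5)*5-.5,"sidez",(b-[270,230]+.5)*4-.5)
```

```text
[[ 0.2278  0.9737 -0.0004]
 [ 0.9737 -0.2278 -0.0013]
 [-0.0014 -0.0001 -1.    ]]
cam in tool [ 0.0003 -0.0687 -0.1798] [-0.0008  0.2385  0.9711]
top (array([ 0.3906, -0.0173,  1.1967]), array([ 0.1975,  0.0441, -0.9793]))
side (array([ 0.6459, -0.835 ,  0.8143]), array([-0.0581,  0.7456, -0.6639]))
rim [ 0.532  -0.0886  0.1273] topz [202.4367 575.8157] sidez [83.0322 67.3584]
rimtop [ 0.5387 -0.0885  0.1418] topz [206.5156 552.6101] sidez [96.9718 45.4433]
closed [ 0.7132 -0.0854  0.0427] topz [212.121  166.0054] sidez [449.8815 219.5984]
colTF+ [ 0.6484 -0.0675  0.0938] topz [164.6658 286.8411] sidez [327.2744 109.0074]
colTF- [ 0.6491 -0.1055  0.0938] topz [261.597  293.8213] sidez [324.3455 163.8987]
colTN+ [ 0.6122 -0.0682  0.1107] topz [161.7586 368.971 ] sidez [254.2993  78.1743]
colTN- [ 0.6128 -0.1062  0.1107] topz [260.7897 376.1504] sidez [249.2937 132.7187]
colBN- [ 0.5968 -0.1065  0.0762] topz [250.1866 432.9354] sidez [213.262  181.9471]
rim [ 0.5234 -0.0886  0.1273] topz [200.696  598.7831] sidez [64.9788 65.8648]
rimtop [ 0.5301 -0.0885  0.1418] topz [204.7606 575.8164] sidez [78.7344 43.9458]
closed [ 0.7046 -0.0854  0.0427] topz [210.5697 186.0558] sidez [432.4665 218.1009]
colTF+ [ 0.6398 -0.0675  0.0938] topz [162.954  308.1962] sidez [309.6408 107.5384]
colTF- [ 0.6405 -0.1055  0.0938] topz [260.0358 315.1995] sidez [306.2231 162.3622]
colTN+ [ 0.6036 -0.0682  0.1107] topz [160.0051 390.9206] sidez [236.5386  76.7065]
colTN- [ 0.6042 -0.1062  0.1107] topz [259.1932 398.1243] sidez [231.0369 131.1829]
colBN- [ 0.5882 -0.1065  0.0762] topz [248.6164 454.409 ] sidez [195.4368 180.4226]
```

Emit:
{"method": "carry_out", "body": {
  "increments": [
    [25,-31,4,0,0,0.06],
    [25,-31,4,0,0,0.06],
    [25,-31,4,0,0,0.06],
    [25,-31,4,0,0,0.06],
    [25,-31,4,0,0,0.01]
  ],
  "fingers": 1,
  "force": 40
}}

```text
t: 0.57
tcp_pos: [0.2536, 0.404, 0.2216]
tool_rot: [-2.169, -2.271, 0.009]
contact_force: [1.3, -0.8, -1.1]
width: 0.0943
```

Emit:
{"method": "carry_out", "body": {
  "increments": [
    [25,-31,0,0,0,0],
    [25,-31,0,0,0,0],
    [25,-31,0,0,0,0],
    [25,-31,0,0,0,0],
    [25,-31,0,0,0,0]
  ]
}}

```text
t: 0.98
tcp_pos: [0.382, 0.2408, 0.2223]
tool_rot: [-2.165, -2.275, 0.005]
contact_force: [-0.1, 0.7, -0.2]
width: 0.0936
```

Emit:
{"method": "carry_out", "body": {
  "increments": [
    [25,-31,0,0,0.1,0],
    [25,-31,0,0,0.1,0],
    [25,-31,0,0,0.1,0],
    [25,-31,0,0,0.1,0],
    [25,-31,0,0,0.036,0]
  ]
}}

```text
t: 1.4
tcp_pos: [0.5061, 0.0768, 0.225]
tool_rot: [-1.912, -2.012, 0.434]
contact_force: [0.5, 0.4, -0.6]
width: 0.0938
```

Emit:
{"method": "carry_out", "body": {
  "increments": [
    [27,-30,-5,0,0,0],
    [27,-30,-5,0,0,0],
    [27,-30,-5,0,0,0],
    [27,-30,-5,0,0,0],
    [27,-30,-5,0,0,0]
  ]
}}

```text
t: 1.82
tcp_pos: [0.642, -0.0759, 0.1949]
tool_rot: [-1.911, -2.002, 0.438]
contact_force: [0.0, 1.5, 0.2]
width: 0.0943
```

Emit:
{"method": "carry_out", "body": {
  "increments": [
    [13,-12,0,0,0,0],
    [0,0,0,0,0,0]
  ]
}}

```text
t: 1.98
tcp_pos: [0.659, -0.0959, 0.1888]
tool_rot: [-1.917, -1.994, 0.44]
contact_force: [-0.7, 0.3, -0.0]
width: 0.0942
```

Run:
```python
from h import *
np.set_printoptions(precision=4,suppress=True)
s=observe();print(s["t"],s["tcp_pos"],s["q"]);print(R.from_rotvec(s["tool_rot"]).as_matrix())
c=imaging.calibration("wrist");im=imaging.capture("wrist");cv2.imwrite("pics/w1.png",im)
import pickle;pickle.dump(c,open("w1.pkl","wb"))
```

```text
1.9833 [ 0.659  -0.0959  0.1888] [-0.2025  0.7237  0.8717 -0.0869  2.0017 -1.8307]
[[-0.0326  0.8941 -0.4467]
 [ 0.9991  0.042   0.0112]
 [ 0.0288 -0.4459 -0.8946]]
```

View pics/w1.png

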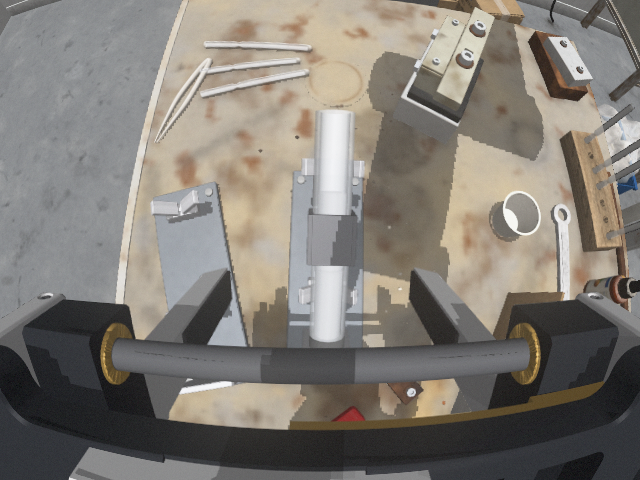

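The wrist view shows the collar's top face at about (310,214) to (355,263), the rim near (335,112) and the closed end near (328,338).

Run:
```python
from h import *
import pickle
np.set_printoptions(precision=4,suppress=True)
c=pickle.load(open("w1.pkl","rb"));im=cv2.imread("pics/w1.png")
zoom(im,290,195,90,85,7,"w1z")
n=np.array([np.sin(np.radians(25)),0,np.cos(np.radians(25))]);c0=np.array([.61,-.086,.085])
def onp(uv,h):
    o,d=ray("wrist",uv,c);p0=c0+n*h;return o+d*((p0-o)@n)/(d@n)
for uv in((309,214),(356,214),(311,264),(353,264)):print(onp(uv,.019))
print("rim",onp((316,112),0),onp((354.5,112),0),"closed",onp((312,335),0),onp((344,335),0))
s=observe();B=R.from_rotvec(s["tool_rot"]).as_matrix()
for cc in(c0,c0+[0,0,0]):
  A=R.from_euler('ZY',[1,25],degrees=True).as_matrix()
  for p in((-.1,-.016,0),(-.1,.016,0),(-.02,-.019,.019),(-.02,.019,.019),(.02,-.019,.019),(.02,.019,.019),(.1,-.016,0),(.1,.016,0)):print(p,proj("wrist",cc+A@np.array(p),c))
```

```text
[ 0.5983 -0.1041  0.1114]
[ 0.5969 -0.0686  0.1121]
[ 0.6337 -0.1012  0.0949]
[ 0.6326 -0.0685  0.0954]
rim [ 0.5185 -0.1021  0.1277] [ 0.517  -0.0717  0.1284] closed [ 0.6904 -0.0981  0.0475] [ 0.6896 -0.0696  0.0479]
(-0.1, -0.016, 0) [314.0801 113.4562]
(-0.1, 0.016, 0) [354.4865 114.923 ]
(-0.02, -0.019, 0.019) [307.5249 216.7167]
(-0.02, 0.019, 0.019) [357.5895 217.9381]
(0.02, -0.019, 0.019) [306.5521 267.5443]
(0.02, 0.019, 0.019) [355.1151 268.4314]
(0.1, -0.016, 0) [308.9445 346.2138]
(0.1, 0.016, 0) [344.4546 346.5835]
(-0.1, -0.016, 0) [314.0801 113.4562]
(-0.1, 0.016, 0) [354.4865 114.923 ]
(-0.02, -0.019, 0.019) [307.5249 216.7167]
(-0.02, 0.019, 0.019) [357.5895 217.9381]
(0.02, -0.019, 0.019) [306.5521 267.5443]
(0.02, 0.019, 0.019) [355.1151 268.4314]
(0.1, -0.016, 0) [308.9445 346.2138]
(0.1, 0.016, 0) [344.4546 346.5835]
```

View pics/w1z.png

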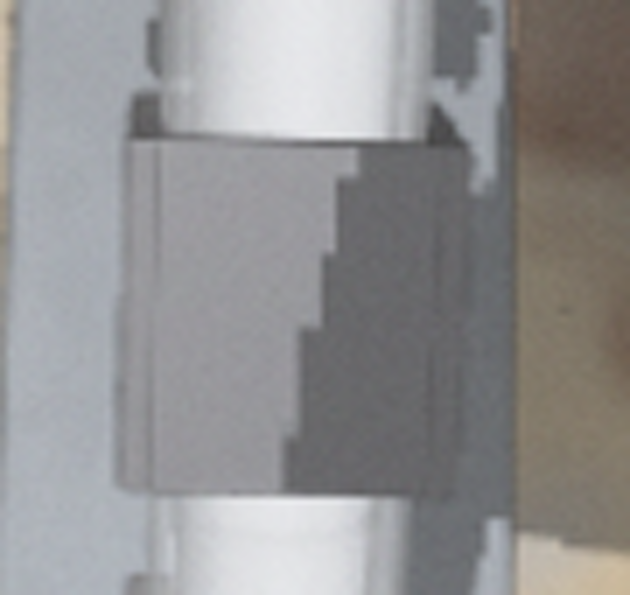

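```bash
cat >> h.py <<'E'
np.set_printoptions(precision=4,suppress=True)
def toolR(yaw,pitch):
    "tool with tube-x axis at yaw(deg), pitch deg: +25 = mouth up 25 (as in rack); jaws horizontal"
    A=R.from_euler('ZY',[yaw,pitch],degrees=True).as_matrix()
    return np.stack([A[:,1],A[:,0],-A[:,2]],1)
def goal(c,yaw,pitch,back=0,verbose=True):
    s=observe();B=R.from_rotvec(s["tool_rot"]).as_matrix();G=toolR(yaw,pitch)
    p=np.array(c)+G[:,2]*(.0188-back)
    d=(p-s["tcp_pos"])*1000;r=R.from_matrix(G@B.T).as_rotvec()
    print("t",s["t"],"tcp",s["tcp_pos"],"q",s["q"],"F",s["contact_force"],"w",s["width"]);print("d",d.round(1),"r",r,"n",-G[:,2])
E
python3 - <<'E'
from h import *
goal((.6085,-.0865,.085),1,25,.11); goal((.6085,-.0865,.085),1,25,0)
E
```

```text
t 2.0333 tcp [ 0.6577 -0.0949  0.1886] q [-0.2017  0.7226  0.875  -0.0863  2.0015 -1.8302] F [-0.6156 -0.2563 -0.6595] w 0.09390199202986563
d [-10.7   9.  -21. ] r [-0.0289 -0.0286 -0.0159] n [0.4226 0.0074 0.9063]
t 2.0333 tcp [ 0.6577 -0.0949  0.1886] q [-0.2017  0.7226  0.875  -0.0863  2.0015 -1.8302] F [-0.6156 -0.2563 -0.6595] w 0.09390199202986563
d [ -57.2    8.2 -120.7] r [-0.0289 -0.0286 -0.0159] n [0.4226 0.0074 0.9063]
```

Emit:
{"method": "carry_out", "body": {
  "increments": [
    [-11,9,-21,-0.029,-0.029,-0.016],
    [-12,0,-26,0,0,0],
    [-10,0,-21,0,0,0],
    [0,0,0,0,0,0]
  ]
}}

```text
t: 2.37
tcp_pos: [0.6213, -0.0815, 0.1191]
tool_rot: [-1.965, -2.0, 0.44]
contact_force: [-0.5, -0.1, -0.3]
width: 0.0943
```

Run:
```python
from h import *
goal((.6085,-.0865,.085),1,25,0)
```

```text
t 2.3667 tcp [ 0.6213 -0.0815  0.1191] q [-0.1884  0.67    1.1366 -0.0865  1.7606 -1.7748] F [-0.5386 -0.0852 -0.2677] w 0.09430624973872276
d [-20.7  -5.1 -51.2] r [-0.0013  0.0022  0.0001] n [0.4226 0.0074 0.9063]
```

Emit:
{"method": "carry_out", "body": {
  "increments": [
    [-8,-4,-20,0,0,0],
    [-7,-1,-18,0,0,0],
    [-3,0,-8,0,0,0],
    [0,0,0,0,0,0]
  ]
}}

```text
t: 2.7
tcp_pos: [0.6013, -0.0813, 0.0772]
tool_rot: [-1.961, -2.007, 0.437]
contact_force: [-0.4, 0.1, -0.3]
width: 0.094
```

Run:
```python
from h import *
goal((.6085,-.0865,.085),1,25,0)
cv2.imwrite("pics/w2.png",imaging.capture("wrist"));
```

```text
t 2.7 tcp [ 0.6013 -0.0813  0.0772] q [-0.1928  0.6671  1.2498 -0.0873  1.6469 -1.7744] F [-0.397   0.1317 -0.3006] w 0.09403995092237573
d [-0.8 -5.3 -9.2] r [-0.0025  0.0053 -0.0048] n [0.4226 0.0074 0.9063]
```

View pics/w2.png

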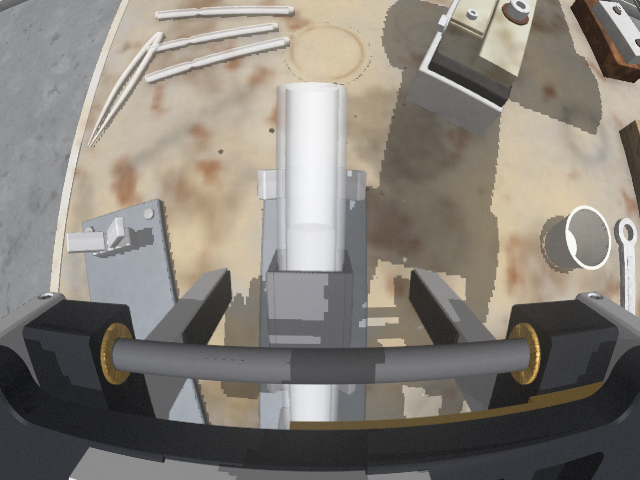

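Emit:
{"method": "carry_out", "body": {
  "increments": [
    [-1,-6,-10,0,0,0],
    [0,0,0,0,0,0],
    [0,0,0,0,0,0]
  ]
}}

```text
t: 3.0
tcp_pos: [0.6042, -0.0874, 0.0706]
tool_rot: [-1.966, -2.014, 0.431]
contact_force: [0.2, -0.8, 0.1]
width: 0.0941
```

Run:
```python
from h import *
goal((.6085,-.0865,.085),1,25,0)
```

```text
t 3.0 tcp [ 0.6042 -0.0874  0.0706] q [-0.1996  0.6717  1.2543 -0.0905  1.6287 -1.7806] F [ 0.238  -0.7852  0.1193] w 0.09406520929537639
d [-3.6  0.7 -2.7] r [-0.001   0.0137 -0.0063] n [0.4226 0.0074 0.9063]
```

Emit:
{"method": "carry_out", "body": {
  "increments": [
    [-4,1,-3,0,0.013,-0.006],
    [0,0,0,0,0,0]
  ]
}}

```text
t: 3.17
tcp_pos: [0.601, -0.0867, 0.0683]
tool_rot: [-1.966, -1.999, 0.441]
contact_force: [0.2, -0.2, -0.8]
width: 0.0939
```

Emit:
{"method": "carry_out", "body": {
  "increments": [
    [0,0,0,0,0,0],
    [0,0,0,0,0,0],
    [0,0,0,0,0,0],
    [0,0,0,0,0,0],
    [0,0,0,0,0,0]
  ],
  "fingers": -1,
  "force": 40
}}

```text
t: 3.58
tcp_pos: [0.6017, -0.0869, 0.0686]
tool_rot: [-1.966, -1.999, 0.44]
contact_force: [-0.2, 0.2, 0.9]
width: 0.0643
```

Run:
```python
from h import *
goal((.6085,-.0865,.085),1,25,0)
```

```text
t 3.5833 tcp [ 0.6017 -0.0869  0.0686] q [-0.1999  0.6768  1.2541 -0.0902  1.6352 -1.7735] F [-0.1592  0.1618  0.9489] w 0.06433352594299928
d [-1.1  0.3 -0.7] r [-0.0004  0.0027  0.0011] n [0.4226 0.0074 0.9063]
```

Emit:
{"method": "carry_out", "body": {
  "increments": [
    [0,0,0,0,0,0],
    [0,0,0,0,0,0],
    [0,0,0,0,0,0],
    [0,0,0,0,0,0],
    [0,0,0,0,0,0]
  ]
}}

```text
t: 4.0
tcp_pos: [0.6017, -0.0861, 0.0687]
tool_rot: [-1.967, -1.998, 0.438]
contact_force: [-0.2, -0.3, -0.8]
width: 0.038
```

Emit:
{"method": "carry_out", "body": {
  "increments": [
    [0,0,0,0,0,0],
    [0,0,0,0,0,0],
    [0,0,0,0,0,0]
  ]
}}

```text
t: 4.25
tcp_pos: [0.6017, -0.0861, 0.0687]
tool_rot: [-1.967, -1.998, 0.438]
contact_force: [-0.2, 0.8, -0.3]
width: 0.0377
```

Emit:
{"method": "carry_out", "body": {
  "increments": [
    [6,0,14,0,0,0],
    [10,0,22,0,0,0],
    [12,0,27,0,0,0],
    [10,-5,25,0,0,0],
    [0,-5,10,0,0,0]
  ]
}}

```text
t: 4.67
tcp_pos: [0.6375, -0.0945, 0.1608]
tool_rot: [-1.955, -1.993, 0.444]
contact_force: [1.1, -0.3, -4.4]
width: 0.038
```

Run:
```python
from h import *
goal((.626,-.2235,.155),15.3,0,0)
```

```text
t 4.6667 tcp [ 0.6375 -0.0945  0.1608] q [-0.2015  0.6833  1.0114 -0.0928  1.8823 -1.8007] F [ 1.0547 -0.3    -4.4297] w 0.037952167484782036
d [ -11.5 -129.   -24.6] r [ 0.0573 -0.4423  0.2434] n [0. 0. 1.]
```

Emit:
{"method": "carry_out", "body": {
  "increments": [
    [-2,-24,3,0.011,-0.085,0.049],
    [-2,-26,3,0.011,-0.085,0.049],
    [-2,-26,0,0.011,-0.085,0.049],
    [-2,-26,0,0.011,-0.085,0.049],
    [-2,-20,0,0.011,-0.06,0.04]
  ]
}}

```text
t: 5.08
tcp_pos: [0.6295, -0.2153, 0.1575]
tool_rot: [-1.872, -2.492, 0.035]
contact_force: [-1.1, -0.9, -5.5]
width: 0.0378
```

Emit:
{"method": "carry_out", "body": {
  "increments": [
    [0,0,0,0,0,0],
    [0,0,0,0,0,0]
  ]
}}

```text
t: 5.25
tcp_pos: [0.6217, -0.2203, 0.1561]
tool_rot: [-1.877, -2.483, 0.042]
contact_force: [1.1, 0.6, -5.4]
width: 0.0379
```

Run:
```python
from h import *
goal((.626,-.2235,.130),15.3,0,0)
c=imaging.calibration("wrist");im=imaging.capture("wrist");cv2.imwrite("pics/w3.png",im)
import pickle;pickle.dump(c,open("w3.pkl","wb"))
```

```text
t 5.25 tcp [ 0.6217 -0.2203  0.1561] q [-0.434   0.4513  1.3559 -0.0206  1.3681 -2.2765] F [ 1.0751  0.5958 -5.44  ] w 0.03786436166986873
d [  4.3  -3.2 -44.9] r [ 0.004  -0.039  -0.0092] n [0. 0. 1.]
```

View pics/w3.png

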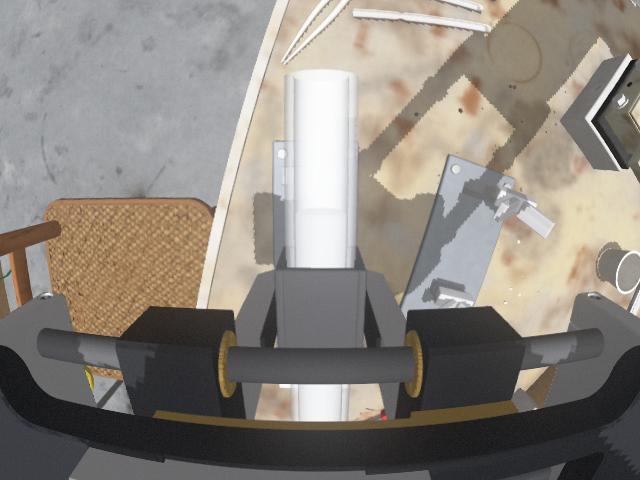

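Emit:
{"method": "carry_out", "body": {
  "increments": [
    [4,-3,-18,0.004,-0.039,-0.009],
    [0,0,-18,0,0,0],
    [0,0,-12,0,0,0],
    [0,0,0,0,0,0]
  ]
}}

```text
t: 5.63
tcp_pos: [0.6249, -0.22, 0.1035]
tool_rot: [-1.899, -2.494, 0.003]
contact_force: [-0.8, 0.5, -5.0]
width: 0.038
```

Run:
```python
from h import *
goal((.626,-.2235,.055),15.3,0,0)
t=imaging.capture("top");s=imaging.capture("side")
zoom(t,390,170,100,140,5,"t4");zoom(s,260,250,190,140,4,"s4")
```

```text
t 5.6333 tcp [ 0.6249 -0.22    0.1035] q [-0.4431  0.4747  1.4511 -0.0007  1.223  -2.2829] F [-0.8139  0.5374 -4.9735] w 0.03804465663814389
d [  1.1  -3.5 -67.3] r [-0.0025 -0.0068 -0.0022] n [0. 0. 1.]
```

View pics/t4.png

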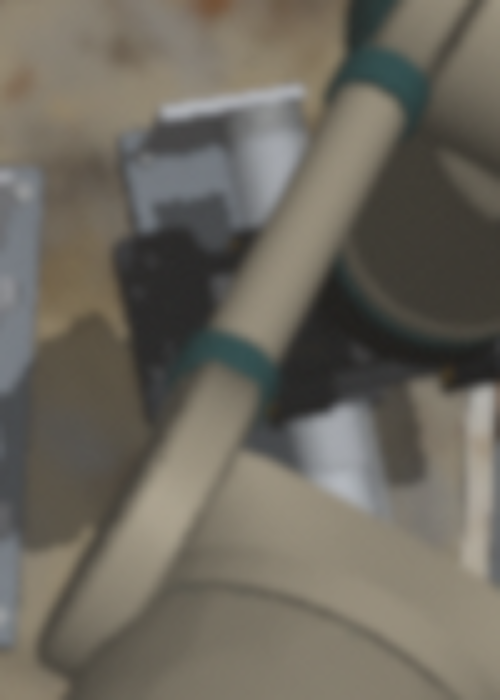

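View pics/s4.png

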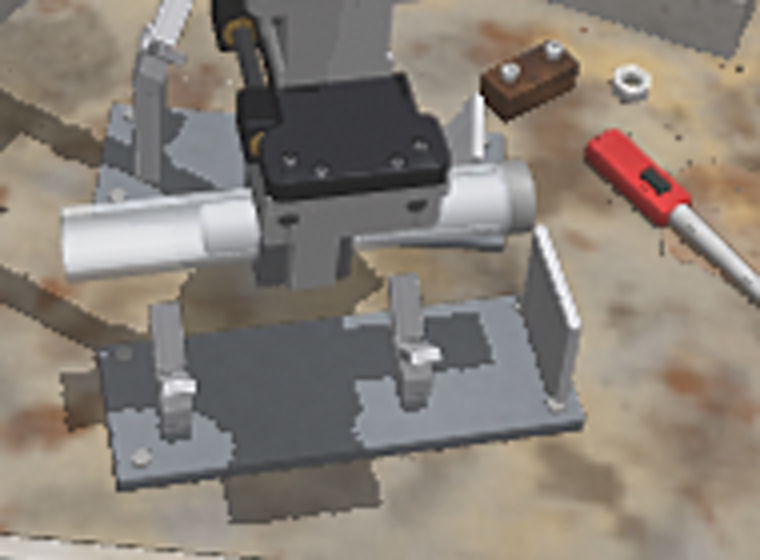

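Run:
```python
from h import *
s=observe();B=R.from_rotvec(s["tool_rot"]).as_matrix();c=s["tcp_pos"]-B[:,2]*.0188
for d in(-.1,.1):
    for h in(.016,-.016):print(d,h,(proj("side",c+B[:,1]*d-B[:,2]*h)-[260,250]+.5)*4-.5)
```

```text
-0.1 0.016 [ 65.327  219.2941]
-0.1 -0.016 [ 67.5134 269.789 ]
0.1 0.016 [532.6041 166.5316]
0.1 -0.016 [524.2008 216.6595]
```

Emit:
{"method": "carry_out", "body": {
  "increments": [
    [1,-4,-18,-0.002,-0.007,-0.002],
    [0,0,-18,0,0,0],
    [0,0,-12,0,0,0],
    [0,0,0,0,0,0]
  ]
}}

```text
t: 6.07
tcp_pos: [0.6329, -0.2237, 0.0605]
tool_rot: [1.893, 2.492, 0.005]
contact_force: [-0.9, 1.0, -5.3]
width: 0.0376
```

Run:
```python
from h import *
goal((.626,-.2235,.055),15.3,0,0)
s=imaging.capture("side")
zoom(s,260,250,190,140,4,"s5")
```

```text
t 6.0667 tcp [ 0.6329 -0.2237  0.0605] q [-0.4436  0.5117  1.5019  0.0006  1.116  -2.2862] F [-0.944   0.9933 -5.3148] w 0.037562531584505135
d [ -6.9   0.2 -24.3] r [ 0.0046  0.011  -0.0045] n [0. 0. 1.]
```

View pics/s5.png

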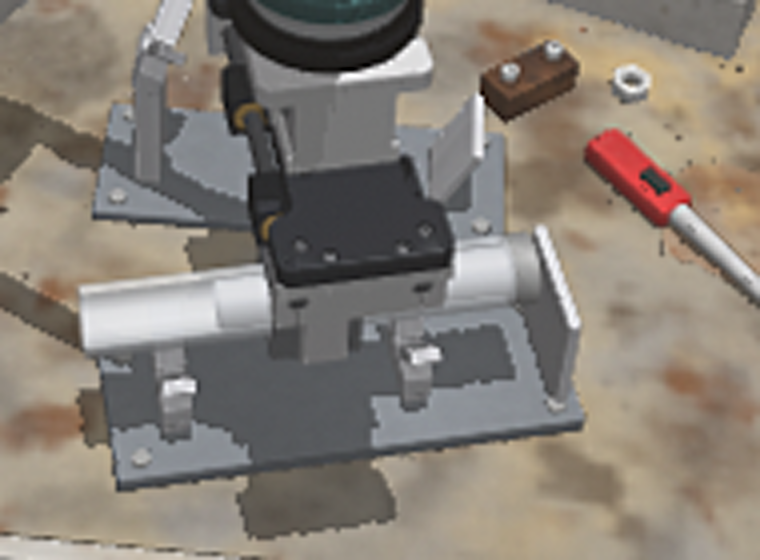

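Emit:
{"method": "carry_out", "body": {
  "increments": [
    [-7,0,-6,0.004,0.011,-0.004],
    [0,0,-6,0,0,0],
    [0,0,0,0,0,0]
  ]
}}

```text
t: 6.37
tcp_pos: [0.6291, -0.2242, 0.0524]
tool_rot: [1.9, 2.493, 0.001]
contact_force: [-0.2, 0.3, -4.8]
width: 0.0377
```

Run:
```python
from h import *
goal((.626,-.2235,.055),15.3,0,0)
```

```text
t 6.3667 tcp [ 0.6291 -0.2242  0.0524] q [-0.4461  0.517   1.5148 -0.0007  1.1028 -2.2853] F [-0.2249  0.3209 -4.7878] w 0.03773084784569194
d [ -3.1   0.7 -16.2] r [ 0.0036  0.006  -0.0017] n [0. 0. 1.]
```

Emit:
{"method": "carry_out", "body": {
  "increments": [
    [-4,1,-7,0.003,0.006,0],
    [-1,0,-6,0,0,0],
    [0,0,0,0,0,0],
    [0,0,0,0,0,0]
  ]
}}

```text
t: 6.7
tcp_pos: [0.6244, -0.2236, 0.0398]
tool_rot: [1.903, 2.497, -0.0]
contact_force: [-0.1, -0.1, -5.0]
width: 0.038
```

Run:
```python
from h import *
goal((.626,-.2235,.055),15.3,0,0)
```

```text
t 6.7 tcp [ 0.6244 -0.2236  0.0398] q [-0.4483  0.525   1.536  -0.0006  1.0782 -2.2874] F [-0.1051 -0.1467 -5.0082] w 0.0380090492452751
d [ 1.6  0.1 -3.6] r [ 0.0016  0.002  -0.0015] n [0. 0. 1.]
```

Emit:
{"method": "carry_out", "body": {
  "increments": [
    [1,0,-2,0,0.002,0],
    [0,0,-1,0,0,0],
    [0,0,-1,0,0,0],
    [0,0,0,0,0,0]
  ]
}}

```text
t: 7.03
tcp_pos: [0.6256, -0.2233, 0.0381]
tool_rot: [1.903, 2.498, -0.001]
contact_force: [0.6, -0.2, -5.8]
width: 0.0376
```

Run:
```python
from h import *
goal((.626,-.2235,.055),15.3,0,0)
s=imaging.capture("side")
zoom(s,260,250,190,140,4,"s6")
```

```text
t 7.0333 tcp [ 0.6256 -0.2233  0.0381] q [-0.447   0.5284  1.5346 -0.001   1.0772 -2.286 ] F [ 0.5549 -0.2013 -5.7533] w 0.037638188067788944
d [ 0.4 -0.2 -1.9] r [ 0.0015  0.001  -0.0016] n [0. 0. 1.]
```

View pics/s6.png

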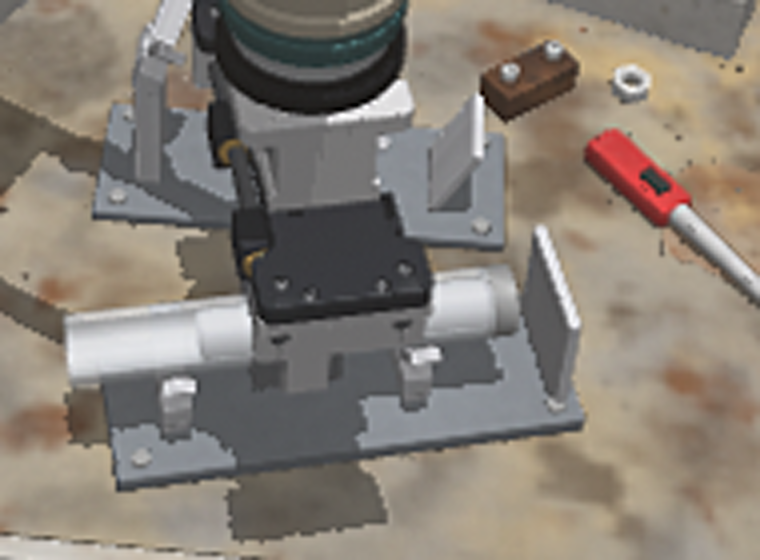

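Seated between the notches, mouth left, clear of the plate. I'll lower it to contact.

Emit:
{"method": "carry_out", "body": {
  "increments": [
    [0,0,-2,0,0,0],
    [0,0,-1,0,0,0],
    [0,0,-1,0,0,0]
  ]
}}

```text
t: 7.33
tcp_pos: [0.6258, -0.2233, 0.0376]
tool_rot: [1.901, 2.497, -0.0]
contact_force: [-3.2, 0.9, 3.7]
width: 0.0377
```

Emit:
{"method": "carry_out", "body": {
  "increments": [
    [0,0,-1,0,0,0],
    [0,0,0,0,0,0]
  ]
}}

```text
t: 7.5
tcp_pos: [0.6258, -0.2232, 0.0377]
tool_rot: [1.9, 2.496, 0.0]
contact_force: [-1.2, 1.2, -3.8]
width: 0.0379
```

Emit:
{"method": "carry_out", "body": {
  "increments": [
    [0,0,0,0,0,0],
    [0,0,0,0,0,0],
    [0,0,0,0,0,0],
    [0,0,0,0,0,0],
    [0,0,0,0,0,0]
  ],
  "fingers": 1
}}

```text
t: 7.92
tcp_pos: [0.6297, -0.2255, 0.0377]
tool_rot: [1.896, 2.489, 0.002]
contact_force: [-0.5, -0.1, -0.3]
width: 0.0677
```

Emit:
{"method": "carry_out", "body": {
  "increments": [
    [0,0,0,0,0,0],
    [0,0,15,0,0,0],
    [0,0,25,0,0,0],
    [0,0,25,0,0,0],
    [0,0,10,0,0,0]
  ]
}}

```text
t: 8.33
tcp_pos: [0.6273, -0.2245, 0.1103]
tool_rot: [1.902, 2.495, -0.001]
contact_force: [0.2, -0.9, 0.9]
width: 0.0942
```

Emit:
{"method": "carry_out", "body": {
  "increments": [
    [0,0,0,0,0,0],
    [0,0,0,0,0,0]
  ]
}}

```text
t: 8.5
tcp_pos: [0.629, -0.2253, 0.1128]
tool_rot: [1.898, 2.491, 0.001]
contact_force: [0.3, -0.2, -1.0]
width: 0.0944
```

Run:
```python
from h import *
goal((.626,-.2235,.055),15.3,0,0)
s=imaging.capture("side");w=imaging.capture("wrist")
zoom(s,260,250,190,140,4,"s7");cv2.imwrite("pics/w7.png",w)
c=np.array([.626,-.2235,.055]);B=toolR(15.3,0)
for d in(-.1,.1):
    for h in(.016,-.016):print(d,h,(proj("side",c+B[:,1]*d-B[:,2]*h)-[260,250]+.5)*4-.5)
for a in((-.02,.019),(-.02,-.019)): print(proj("wrist",c+B[:,1]*a[0]+B[:,0]*a[1]-B[:,2]*.019))
for a in((-.1,.016),(-.1,-.016)): print(proj("wrist",c+B[:,1]*a[0]+B[:,0]*a[1]))
```

```text
t 8.5 tcp [ 0.629  -0.2253  0.1128] q [-0.4473  0.4665  1.4408 -0.0014  1.2245 -2.286 ] F [ 0.2545 -0.2015 -0.9926] w 0.0943884748962581
d [ -3.    1.8 -76.6] r [ 0.0054  0.0082 -0.0013] n [0. 0. 1.]
-0.1 0.016 [ 67.769  331.3513]
-0.1 -0.016 [ 70.0024 377.0963]
0.1 0.016 [513.9537 277.7661]
0.1 -0.016 [506.5314 323.3504]
[355.8213 227.4787]
[292.491 227.24 ]
[349.9641  96.8765]
[298.9529  96.6603]
```

View pics/s7.png

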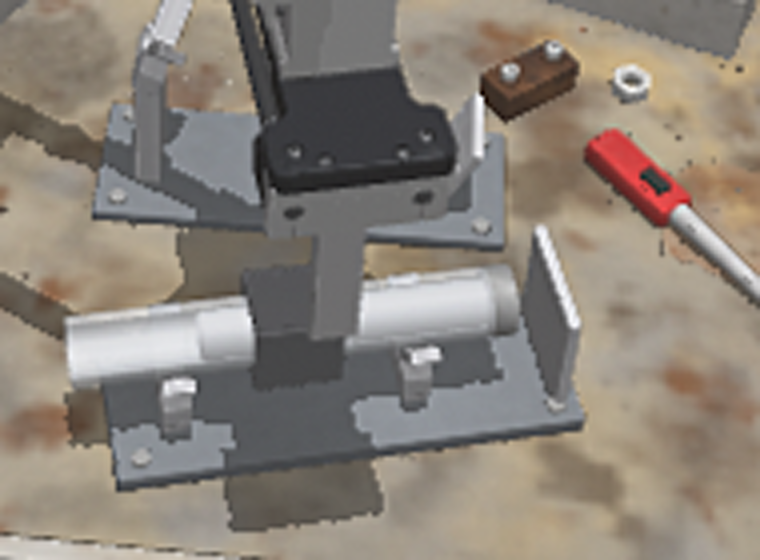

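View pics/w7.png

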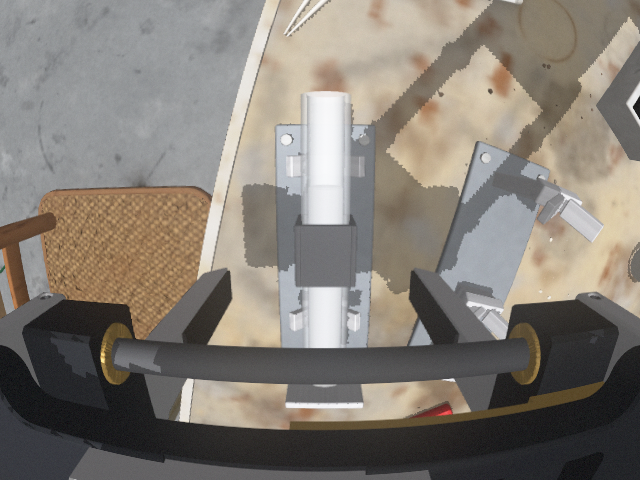

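The tube lies in the notches where predicted, within about 1 mm in the side view: mouth at (67,350), closed end at (513,300). Next is the fresh grasp.

Emit:
{"method": "carry_out", "body": {
  "increments": [
    [-3,2,-20,0.005,0.008,0],
    [0,0,-25,0,0,0],
    [0,0,-17,0,0,0],
    [0,0,0,0,0,0]
  ]
}}

```text
t: 8.93
tcp_pos: [0.6235, -0.2221, 0.0444]
tool_rot: [-1.901, -2.495, 0.002]
contact_force: [-0.5, 0.1, -0.5]
width: 0.0941
```

Run:
```python
from h import *
goal((.626,-.2235,.056),15.3,0,0)
```

```text
t 8.9333 tcp [ 0.6235 -0.2221  0.0444] q [-0.4472  0.5228  1.5268 -0.0002  1.0972 -2.2862] F [-0.4724  0.0882 -0.5497] w 0.09412708920788561
d [ 2.5 -1.4 -7.2] r [-0.0021 -0.0048 -0.0013] n [0. 0. 1.]
```

Emit:
{"method": "carry_out", "body": {
  "increments": [
    [2,-1,-7,-0.002,-0.005,0],
    [0,0,0,0,0,0],
    [0,0,0,0,0,0]
  ]
}}

```text
t: 9.18
tcp_pos: [0.6243, -0.2226, 0.0344]
tool_rot: [-1.902, -2.495, 0.001]
contact_force: [0.4, -0.1, -0.5]
width: 0.0941
```

Emit:
{"method": "carry_out", "body": {
  "increments": [
    [0,0,0,0,0,0],
    [0,0,0,0,0,0],
    [0,0,0,0,0,0],
    [0,0,0,0,0,0],
    [0,0,0,0,0,0]
  ],
  "fingers": -1,
  "force": 45
}}

```text
t: 9.6
tcp_pos: [0.6264, -0.2236, 0.0376]
tool_rot: [1.904, 2.498, 0.001]
contact_force: [0.2, 0.6, -0.1]
width: 0.0642
```

Emit:
{"method": "carry_out", "body": {
  "increments": [
    [0,0,0,0,0,0],
    [0,0,0,0,0,0],
    [0,0,0,0,0,0],
    [0,0,0,0,0,0],
    [0,0,0,0,0,0]
  ]
}}

```text
t: 10.02
tcp_pos: [0.6267, -0.223, 0.0388]
tool_rot: [1.904, 2.497, 0.003]
contact_force: [-0.2, -1.7, -0.6]
width: 0.0373
```

Emit:
{"method": "carry_out", "body": {
  "increments": [
    [0,0,0,0,0,0],
    [0,0,0,0,0,0],
    [0,0,0,0,0,0]
  ]
}}

```text
t: 10.27
tcp_pos: [0.6267, -0.223, 0.0389]
tool_rot: [1.904, 2.497, 0.003]
contact_force: [0.6, 0.5, -0.7]
width: 0.0372
```

Emit:
{"method": "carry_out", "body": {
  "increments": [
    [0,0,15,0,0,0],
    [0,0,25,0,0,0],
    [0,0,30,0,0,0],
    [0,0,25,0,0,0],
    [0,0,5,0,0,0]
  ]
}}

```text
t: 10.68
tcp_pos: [0.6191, -0.2202, 0.1319]
tool_rot: [-1.893, -2.483, 0.006]
contact_force: [1.8, -0.7, -4.9]
width: 0.0378
```

Emit:
{"method": "carry_out", "body": {
  "increments": [
    [0,0,0,0,0,0],
    [0,0,0,0,0,0]
  ]
}}

```text
t: 10.85
tcp_pos: [0.6187, -0.2202, 0.1309]
tool_rot: [-1.892, -2.483, 0.007]
contact_force: [0.6, 0.2, -5.7]
width: 0.038
```

```bash
cat >> h.py <<'E'
def look(name):
    s=observe();B=R.from_rotvec(s["tool_rot"]).as_matrix()
    print("t",round(s["t"],2),"tcp",s["tcp_pos"],"mouth-up deg",-np.degrees(np.arcsin(B[2,1])),"roll",np.degrees(np.arcsin(B[2,0])),"tip axis (mouth down)",-B[:,0],"q",s["q"])
    im=imaging.capture("wrist");zoom(im,260,40,130,250,2.4,name) if 0 else zoom(im,250,40,150,240,2.5,name)
    return im
E
python3 - <<'E'
from h import *
look("w8"); goal((.626,-.2235,.16),15.3,0,0)
E
```

```text
t 10.85 tcp [ 0.6187 -0.2202  0.1309] mouth-up deg 0.8807486017637416 roll 0.7406050913818174 tip axis (mouth down) [ 0.265  -0.9642 -0.0129] q [-0.4476  0.454   1.4152 -0.0003  1.2925 -2.2866]
t 10.9 tcp [ 0.6182 -0.2199  0.1302] q [-0.4476  0.4546  1.416  -0.0003  1.2927 -2.2866] F [ 0.678  -0.8842 -5.4769] w 0.03752135988955337
d [ 7.8 -3.6 11. ] r [-0.0091 -0.0196 -0.0013] n [0. 0. 1.]
```

View pics/w8.png

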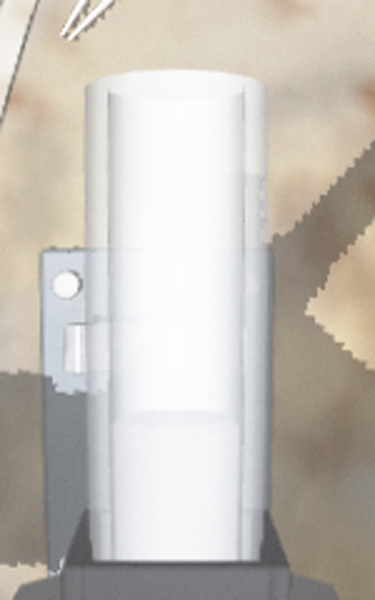

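Emit:
{"method": "carry_out", "body": {
  "increments": [
    [4,-2,6,0.013,-0.048,0],
    [4,-2,6,0.013,-0.048,0],
    [0,0,3,0.01,-0.034,0],
    [0,0,0,0,0,0]
  ]
}}

```text
t: 11.23
tcp_pos: [0.6222, -0.2211, 0.1352]
tool_rot: [1.87, 2.46, 0.16]
contact_force: [-0.4, 0.7, -5.2]
width: 0.0375
```

```bash
cat >> h.py <<'E'
def rows(offx=0,offz=0):
    s=observe();B=R.from_rotvec(s["tool_rot"]).as_matrix();c=s["tcp_pos"]-B[:,2]*.0188
    cal=imaging.calibration("wrist")
    for sl in(0,.02,.04,.05,.06,.064,.07,.075,.08,.085,.09,.1):
        p=c+B[:,1]*(-.036-sl+offx)-B[:,2]*(.011+offz);print(sl,(proj("wrist",p,cal)-[250,40]+.5)*2.5-.5)
    for sg in(1,-1):print("rim",sg,(proj("wrist",c+B[:,1]*(-.1+offx)-B[:,2]*(sg*.016+offz),cal)-[250,40]+.5)*2.5-.5)
    print("collar",(proj("wrist",c+B[:,1]*(-.02+offx)-B[:,2]*(.019+offz),cal)-[250,40]+.5)*2.5-.5)
E
python3 - <<'E'
from h import *
look("w9"); rows()
E
```

```text
t 11.23 tcp [ 0.6222 -0.2211  0.1352] mouth-up deg -6.3301305983859635 roll 1.4326098428028822 tip axis (mouth down) [ 0.2687 -0.9629 -0.025 ] q [-0.5035  0.4053  1.4924  0.1027  1.1841 -2.3809]
0 [176.1962 472.2112]
0.02 [176.3094 351.1742]
0.04 [176.422  227.4421]
0.05 [176.4768 165.9086]
0.06 [176.53  105.305]
0.064 [176.5507  81.4334]
0.07 [176.5811  46.1105]
0.075 [176.6058  17.1735]
0.08 [176.6299 -11.2628]
0.085 [176.6533 -39.1595]
0.09 [176.6761 -66.4829]
0.1 [ 176.7196 -119.3021]
rim 1 [176.5668  75.0117]
rim -1 [176.4791 110.0542]
collar [176.1091 579.819 ]
```

View pics/w9.png

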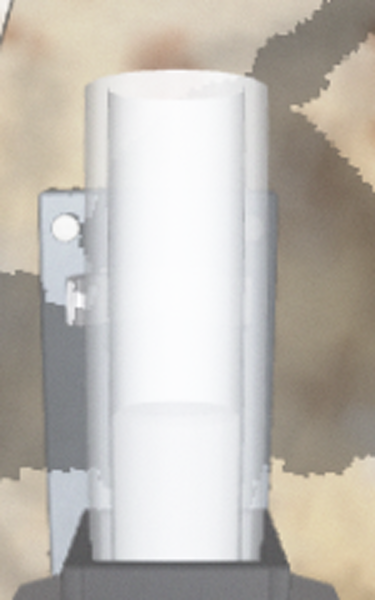

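```bash
cat >> h.py <<'E'
def tipz(sl,h,offx=-.003,offz=0):
    s=observe();B=R.from_rotvec(s["tool_rot"]).as_matrix();c=s["tcp_pos"]-B[:,2]*.0188
    return ((proj("wrist",c+B[:,1]*(-.036-sl+offx)-B[:,2]*(h+offz))-[250,40]+.5)*2.5-.5)
E
python3 - <<'E'
from h import *
for sl in(0,.005,.01,.02,.04,.06,.064,.07,.075,.08,.085,.09):print(sl,tipz(sl,.01),tipz(sl,-.012))
a=cv2.imread("pics/w8.png",0).astype(int);b=cv2.imread("pics/w9.png",0).astype(int)
print(a[385:480:4,170:181].mean(1).round(0));print(b[385:480:4,170:181].mean(1).round(0))
def enh(n):
    g=cv2.imread(f"pics/{n}.png",0)[:, 60:290];return cv2.createCLAHE(6,(4,8)).apply(g)
cv2.imwrite("pics/e9.png",np.hstack([enh("w8"),enh("w9")]))
E
```

```text
0 [176.2122 453.2157] [176.1957 430.783 ]
0.005 [176.2403 423.3972] [176.22   404.5627]
0.01 [176.2684 393.2635] [176.2445 378.1301]
0.02 [176.3248 332.2905] [176.2934 324.7925]
0.04 [176.4362 209.3398] [176.3903 217.4473]
0.06 [176.5425  88.5777] [176.4838 111.5663]
0.064 [176.5628  65.0372] [176.5019  90.8028]
0.07 [176.5926  30.2378] [176.5286  60.006 ]
0.075 [176.6169   1.7576] [176.5504  34.6983]
0.08 [176.6405 -26.2072] [176.5717   9.7473]
0.085 [176.6634 -53.6211] [176.5926 -14.8192]
0.09 [176.6857 -80.454 ] [176.6131 -38.9765]
[252. 252. 252. 252. 252. 252. 248. 241. 242. 241. 243. 246. 246. 247.
 247. 247. 247. 247. 247. 247. 247. 247. 247. 247.]
[252. 252. 252. 252. 246. 241. 241. 241. 244. 245. 246. 247. 247. 247.
 247. 247. 247. 247. 247. 247. 247. 247. 247. 247.]
```

View pics/e9.png

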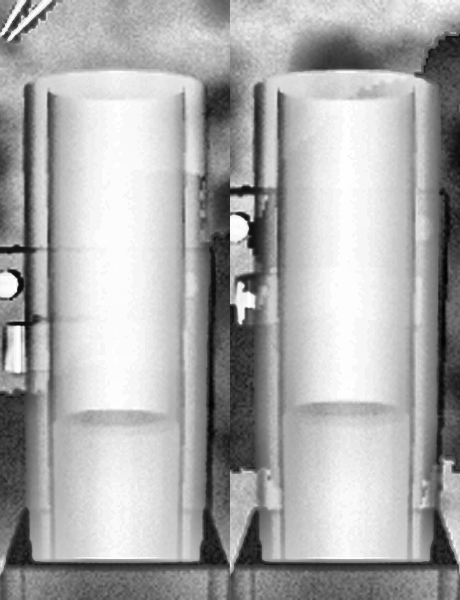

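Emit:
{"method": "carry_out", "body": {
  "increments": [
    [0,0,6,0.009,-0.034,0],
    [0,0,3,0.006,-0.02,0],
    [0,0,0,0,0,0],
    [0,0,0,0,0,0]
  ]
}}

```text
t: 11.62
tcp_pos: [0.62, -0.2195, 0.1378]
tool_rot: [1.854, 2.44, 0.222]
contact_force: [0.0, -1.0, -5.5]
width: 0.0377
```

Run:
```python
from h import *
look("w10")
for sl in(0,.005,.01,.02,.04,.06,.064,.07,.075,.08,.085,.09):print(sl,tipz(sl,.01,0,-.003),tipz(sl,-.012,0,-.003))
rows(0,-.003)
b=cv2.imread("pics/w10.png",0).astype(int);r=b[60:480,165:186].mean(1);d=np.diff(r);print([(i+60,round(d[i],1)) for i in range(len(d)) if abs(d[i])>2])
```

```text
t 11.62 tcp [ 0.62   -0.2195  0.1378] mouth-up deg -9.017035195313804 roll 1.8395595397500617 tip axis (mouth down) [ 0.2703 -0.9622 -0.0321] q [-0.5268  0.3839  1.5273  0.1482  1.1472 -2.4243]
0 [176.1177 467.1116] [176.1021 443.4343]
0.005 [176.1451 438.035 ] [176.126  417.7729]
0.01 [176.1727 408.6285] [176.15   391.8872]
0.02 [176.2282 349.046 ] [176.1983 339.5958]
0.04 [176.339  228.4881] [176.2948 234.0765]
0.06 [176.4463 109.411 ] [176.3892 129.5539]
0.064 [176.467   86.1112] [176.4076 108.9985]
0.07 [176.4976  51.612 ] [176.4348  78.4731]
0.075 [176.5225  23.3267] [176.4571  53.3543]
0.08 [176.5469  -4.4919] [176.479   28.5587]
0.085 [176.5707 -31.8067] [176.5006   4.1148]
0.09 [176.594  -58.5853] [176.5218 -19.9519]
0 [176.1185 468.343 ]
0.02 [176.2298 349.5398]
0.04 [176.3413 228.196 ]
0.05 [176.396  167.8394]
0.06 [176.4493 108.3617]
0.064 [176.4702  84.9204]
0.07 [176.5009  50.2173]
0.075 [176.5259  21.7705]
0.08 [176.5504  -6.2013]
0.085 [176.5744 -33.6604]
0.09 [176.5977 -60.5742]
0.1 [ 176.6425 -112.6602]
rim 1 [176.4863  78.7351]
rim -1 [176.3983 112.5772]
collar [176.0342 573.8583]
[(65, np.float64(5.1)), (66, np.float64(3.8)), (67, np.float64(15.6)), (68, np.float64(38.5)), (69, np.float64(40.9)), (70, np.float64(31.8)), (71, np.float64(3.3)), (72, np.float64(-8.1)), (98, np.float64(3.9)), (99, np.float64(4.3)), (100, np.float64(3.8)), (370, np.float64(-3.0)), (371, np.float64(-2.3)), (372, np.float64(-2.3))]
```

View pics/w10.png

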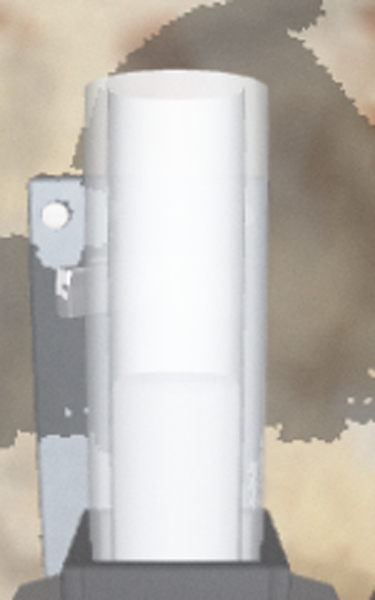

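Emit:
{"method": "carry_out", "body": {
  "increments": [
    [0,0,1,0.003,-0.01,0],
    [0,0,0,0,0,0],
    [0,0,0,0,0,0],
    [0,0,0,0,0,0]
  ]
}}

```text
t: 12.0
tcp_pos: [0.6207, -0.2189, 0.1376]
tool_rot: [1.848, 2.437, 0.234]
contact_force: [-0.0, 0.2, -5.6]
width: 0.0376
```

```bash
cat >> h.py <<'E'
def edge(name):
    b=cv2.imread(f"pics/{name}.png",0).astype(int);r=b[:560,165:186].mean(1);d=np.diff(r);print([(i,round(d[i],1)) for i in range(len(d)) if abs(d[i])>2])
E
python3 - <<'E'
from h import *
look("w11");edge("w11")
E
```

```text
t 12.0 tcp [ 0.6207 -0.2189  0.1376] mouth-up deg -9.543726344419973 roll 1.8998817473816345 tip axis (mouth down) [ 0.2721 -0.9617 -0.0332] q [-0.5301  0.3815  1.5332  0.1573  1.1392 -2.4335]
[(0, np.float64(-3.2)), (1, np.float64(-5.7)), (2, np.float64(-8.1)), (3, np.float64(-9.1)), (4, np.float64(-6.3)), (5, np.float64(-7.9)), (6, np.float64(-5.5)), (7, np.float64(-3.4)), (8, np.float64(-3.0)), (65, np.float64(5.3)), (66, np.float64(3.8)), (67, np.float64(15.1)), (68, np.float64(38.0)), (69, np.float64(40.8)), (70, np.float64(31.8)), (71, np.float64(3.3)), (72, np.float64(-8.0)), (98, np.float64(4.1)), (99, np.float64(4.4)), (100, np.float64(3.8)), (341, np.float64(-2.0)), (556, np.float64(4.7)), (557, np.float64(-3.9)), (558, np.float64(-21.0))]
```

Emit:
{"method": "carry_out", "body": {
  "increments": [
    [0,0,0,0,0,0],
    [0,0,0,0,0,0],
    [0,0,0,0,0,0],
    [0,0,0,0,0,0],
    [0,0,0,0,0,0]
  ]
}}

```text
t: 12.47
tcp_pos: [0.6211, -0.2188, 0.1379]
tool_rot: [1.848, 2.437, 0.234]
contact_force: [-0.2, -0.4, -5.2]
width: 0.0374
```

Emit:
{"method": "carry_out", "body": {
  "increments": [
    [0,0,0,0,0,0],
    [0,0,0,0,0,0],
    [0,0,0,0,0,0],
    [0,0,0,0,0,0],
    [0,0,0,0,0,0]
  ]
}}

```text
t: 12.88
tcp_pos: [0.6211, -0.2189, 0.138]
tool_rot: [1.848, 2.436, 0.234]
contact_force: [0.2, -0.8, -5.1]
width: 0.0381
```

Run:
```python
from h import *
look("w12");edge("w12")
```

```text
t 12.88 tcp [ 0.6211 -0.2189  0.138 ] mouth-up deg -9.572223265824823 roll 1.8641070709502243 tip axis (mouth down) [ 0.2723 -0.9617 -0.0325] q [-0.5297  0.3814  1.5325  0.1572  1.1392 -2.4333]
[(0, np.float64(-3.7)), (1, np.float64(-7.3)), (2, np.float64(-7.9)), (3, np.float64(-3.9)), (6, np.float64(-2.7)), (7, np.float64(-3.3)), (8, np.float64(-3.7)), (10, np.float64(-4.0)), (11, np.float64(-4.0)), (12, np.float64(-3.3)), (13, np.float64(-2.2)), (65, np.float64(5.4)), (66, np.float64(3.7)), (67, np.float64(15.1)), (68, np.float64(38.1)), (69, np.float64(40.5)), (70, np.float64(31.3)), (71, np.float64(3.3)), (72, np.float64(-8.0)), (98, np.float64(4.1)), (99, np.float64(4.4)), (100, np.float64(4.0)), (276, np.float64(-2.1)), (277, np.float64(-2.0)), (556, np.float64(4.9)), (557, np.float64(-3.6)), (558, np.float64(-20.9))]
```

View pics/w12.png

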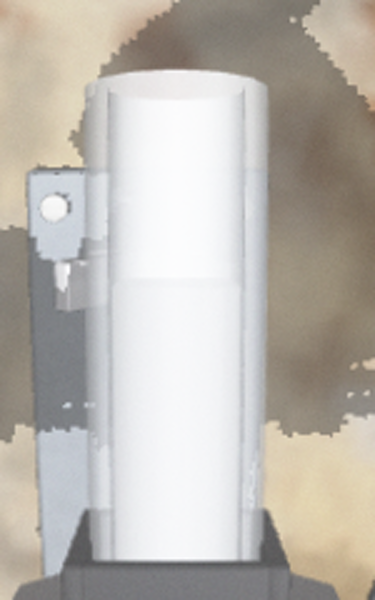

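Emit:
{"method": "carry_out", "body": {
  "increments": [
    [0,0,0,0,0,0],
    [0,0,0,0,0,0],
    [0,0,0,0,0,0],
    [0,0,0,0,0,0],
    [0,0,0,0,0,0]
  ]
}}

```text
t: 13.35
tcp_pos: [0.6211, -0.2189, 0.138]
tool_rot: [1.848, 2.436, 0.234]
contact_force: [0.3, -1.0, -5.6]
width: 0.0379
```

Emit:
{"method": "carry_out", "body": {
  "increments": [
    [0,0,0,0,0,0],
    [0,0,0,0,0,0],
    [0,0,0,0,0,0],
    [0,0,0,0,0,0],
    [0,0,0,0,0,0]
  ]
}}

```text
t: 13.77
tcp_pos: [0.6211, -0.2189, 0.138]
tool_rot: [1.848, 2.437, 0.234]
contact_force: [0.4, 1.0, -5.4]
width: 0.0378
```

Emit:
{"method": "carry_out", "body": {
  "increments": [
    [0,0,0,0,0,0],
    [0,0,0,0,0,0],
    [0,0,0,0,0,0],
    [0,0,0,0,0,0],
    [0,0,0,0,0,0]
  ]
}}

```text
t: 14.18
tcp_pos: [0.6211, -0.2189, 0.138]
tool_rot: [1.848, 2.436, 0.234]
contact_force: [-0.1, 0.5, -5.0]
width: 0.0373
```

Run:
```python
from h import *
look("w13");edge("w13")
```

```text
t 14.18 tcp [ 0.6211 -0.2189  0.138 ] mouth-up deg -9.579265582834854 roll 1.8654109531015408 tip axis (mouth down) [ 0.2722 -0.9617 -0.0326] q [-0.5297  0.3815  1.5325  0.1573  1.1391 -2.4333]
[(1, np.float64(-4.3)), (2, np.float64(-4.7)), (3, np.float64(-2.7)), (6, np.float64(-2.2)), (7, np.float64(-2.9)), (8, np.float64(-3.4)), (9, np.float64(-2.5)), (10, np.float64(-4.2)), (11, np.float64(-4.0)), (12, np.float64(-3.2)), (13, np.float64(-2.3)), (65, np.float64(5.2)), (66, np.float64(3.4)), (67, np.float64(14.8)), (68, np.float64(38.6)), (69, np.float64(40.9)), (70, np.float64(31.9)), (71, np.float64(4.0)), (72, np.float64(-7.7)), (98, np.float64(4.1)), (99, np.float64(4.7)), (100, np.float64(4.3)), (556, np.float64(4.0)), (558, np.float64(-19.2))]
```

View pics/w13.png

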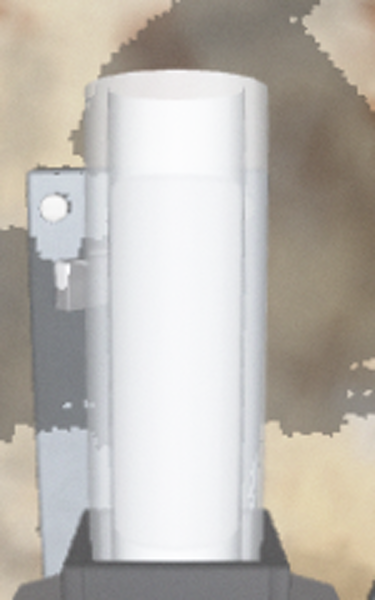

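Emit:
{"method": "carry_out", "body": {
  "increments": [
    [0,0,0,0,0,0],
    [0,0,0,0,0,0],
    [0,0,0,0,0,0],
    [0,0,0,0,0,0],
    [0,0,0,0,0,0]
  ]
}}

```text
t: 14.65
tcp_pos: [0.6212, -0.2189, 0.138]
tool_rot: [1.848, 2.436, 0.235]
contact_force: [0.4, 0.5, -5.1]
width: 0.0377
```

Emit:
{"method": "carry_out", "body": {
  "increments": [
    [0,0,0,0,0,0],
    [0,0,0,0,0,0],
    [0,0,0,0,0,0],
    [0,0,0,0,0,0],
    [0,0,0,0,0,0]
  ]
}}

```text
t: 15.07
tcp_pos: [0.6211, -0.2189, 0.138]
tool_rot: [1.848, 2.436, 0.235]
contact_force: [0.0, -0.2, -5.9]
width: 0.0376
```

Emit:
{"method": "carry_out", "body": {
  "increments": [
    [0,0,0,0,0,0],
    [0,0,0,0,0,0],
    [0,0,0,0,0,0],
    [0,0,0,0,0,0],
    [0,0,0,0,0,0]
  ]
}}

```text
t: 15.48
tcp_pos: [0.6212, -0.2189, 0.1381]
tool_rot: [1.848, 2.436, 0.235]
contact_force: [-0.3, 0.1, -4.6]
width: 0.0375
```

Run:
```python
from h import *
im=look("w14");edge("w14");zoom(im,250,0,150,150,4,"w14u")
```

```text
t 15.48 tcp [ 0.6212 -0.2189  0.1381] mouth-up deg -9.589340633419933 roll 1.8629123620981085 tip axis (mouth down) [ 0.2722 -0.9617 -0.0325] q [-0.5297  0.3814  1.5325  0.1575  1.1391 -2.4333]
[(1, np.float64(-4.0)), (2, np.float64(-4.4)), (3, np.float64(-2.3)), (7, np.float64(-3.3)), (8, np.float64(-6.3)), (9, np.float64(-6.2)), (10, np.float64(-5.3)), (64, np.float64(-2.0)), (65, np.float64(8.0)), (66, np.float64(9.5)), (67, np.float64(20.6)), (68, np.float64(39.3)), (69, np.float64(38.0)), (70, np.float64(29.4)), (71, np.float64(3.2)), (72, np.float64(-7.4)), (556, np.float64(4.0)), (557, np.float64(-2.2)), (558, np.float64(-19.1))]
```

View pics/w14u.png

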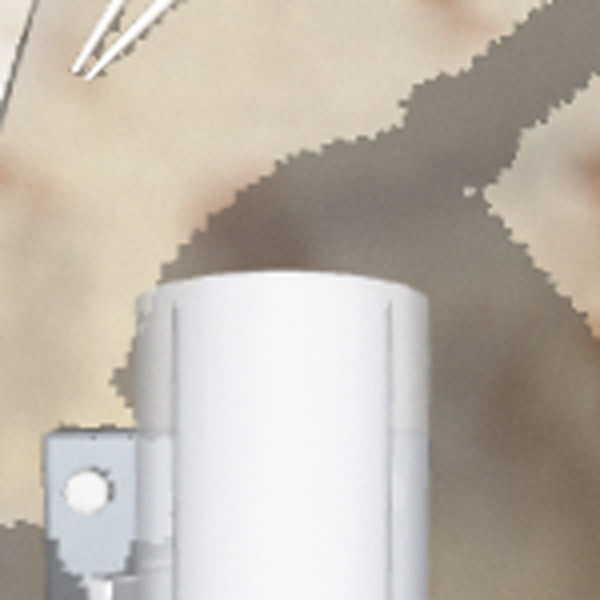

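The pin's front face is now level with the rim, at row 270 of the zoomed view.

Emit:
{"method": "carry_out", "body": {
  "increments": [
    [0,0,0,0,0,0],
    [0,0,0,0,0,0],
    [0,0,0,0,0,0],
    [0,0,0,0,0,0],
    [0,0,0,0,0,0]
  ]
}}

```text
t: 15.95
tcp_pos: [0.6212, -0.2189, 0.138]
tool_rot: [1.848, 2.436, 0.235]
contact_force: [0.2, -0.3, -5.8]
width: 0.0377
```

Run:
```python
from h import *
im=look("w15");zoom(im,250,0,150,150,4,"w15u")
for sl in(.064,.07,.075,.08,.085):
    a=(tipz(sl,.01,-.0018,-.003)+.5)/2.5-.5+40*np.array([0,1]);b=(tipz(sl,-.012,-.0018,-.003)+.5)/2.5-.5+40*np.array([0,1]);print(sl,a[1]*4+1.5,b[1]*4+1.5)
```

```text
t 15.95 tcp [ 0.6212 -0.2189  0.138 ] mouth-up deg -9.590256103726096 roll 1.86153055184525 tip axis (mouth down) [ 0.2722 -0.9617 -0.0325] q [-0.5297  0.3814  1.5324  0.1575  1.139  -2.4333]
0.064 281.67588136921233 320.20031895870466
0.07 226.76184330942954 271.5557796641069
0.075 181.76961915457525 231.54893638799263
0.08 137.5458499877019 192.0757492854441
0.085 94.14718983408704 153.1801001918467
```

View pics/w15u.png

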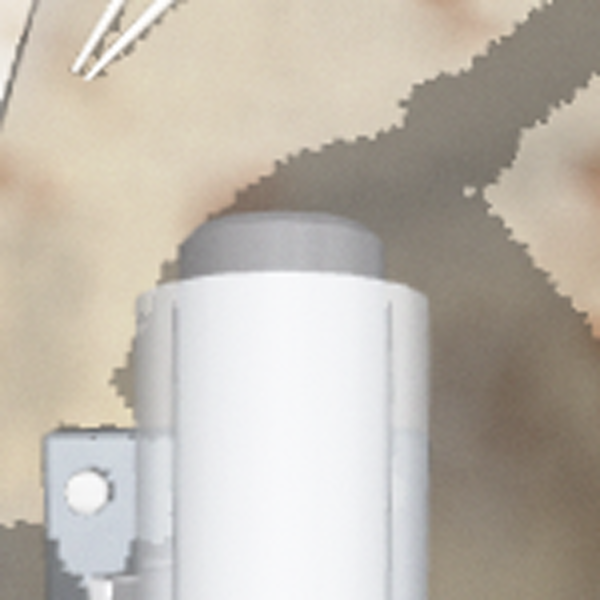

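Emit:
{"method": "carry_out", "body": {
  "increments": [
    [0,0,0,0,0,0],
    [0,0,0,0,0,0],
    [0,0,0,0,0,0],
    [0,0,0,-0.024,0.086,0],
    [0,0,0,-0.019,0.067,0]
  ]
}}

```text
t: 16.42
tcp_pos: [0.6164, -0.2197, 0.1381]
tool_rot: [-1.892, -2.474, -0.034]
contact_force: [1.7, 0.1, -4.9]
width: 0.0378
```

Emit:
{"method": "carry_out", "body": {
  "increments": [
    [0,0,0,0,0,0],
    [0,0,0,0,0,0]
  ]
}}

```text
t: 16.58
tcp_pos: [0.6197, -0.2187, 0.1374]
tool_rot: [-1.89, -2.478, -0.035]
contact_force: [1.0, 0.3, -5.0]
width: 0.0377
```

Run:
```python
from h import *
im=look("w16");zoom(im,250,0,150,150,4,"w16u")
zoom(imaging.capture("side"),250,200,200,150,4,"s16")
for sl in(.07,.075,.08,.085):
    a=(tipz(sl,.01,-.0018,-.003)+.5)/2.5-.5+40*np.array([0,1]);b=(tipz(sl,-.012,-.0018,-.003)+.5)/2.5-.5+40*np.array([0,1]);print(sl,a[1]*4+1.5,b[1]*4+1.5)
```

```text
t 16.58 tcp [ 0.6197 -0.2187  0.1374] mouth-up deg -0.1743193139290269 roll 1.9221216526302418 tip axis (mouth down) [ 0.2647 -0.9637 -0.0335] q [-0.4613  0.4486  1.4079  0.028   1.3052 -2.3077]
0.07 227.3821838856254 272.07487960911806
0.075 182.40837021276627 232.0836687720223
0.08 138.2010699966837 192.62482413104738
0.085 94.81694657360606 153.74221733513104
```

View pics/w16u.png

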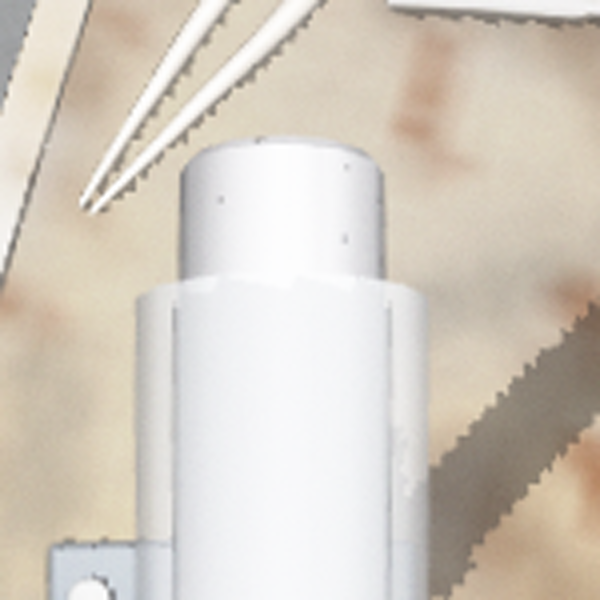

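View pics/s16.png

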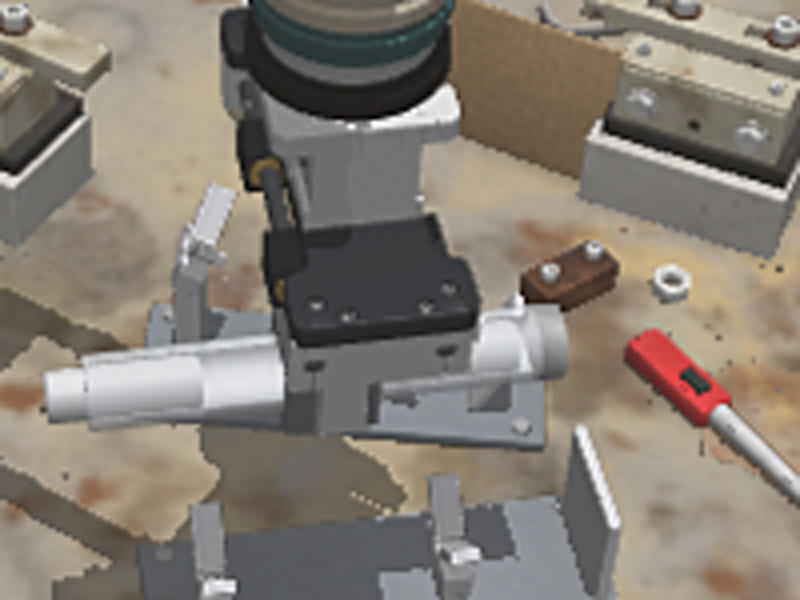

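Run:
```python
from h import *
goal((.6265,-.2232,.0577),15.3,0,0)
```

```text
t 16.6833 tcp [ 0.6189 -0.2188  0.1374] q [-0.4621  0.4477  1.4094  0.0283  1.3049 -2.3075] F [ 1.2839 -0.4115 -4.0846] w 0.03778287744228927
d [  7.6  -4.4 -98.5] r [-0.0336 -0.006   0.0002] n [0. 0. 1.]
```

Emit:
{"method": "carry_out", "body": {
  "increments": [
    [6,-4,-12,-0.033,-0.002,0],
    [0,0,-18,0,0,0],
    [0,0,-18,0,0,0],
    [0,0,-10,0,0,0],
    [0,0,0,0,0,0]
  ]
}}

```text
t: 17.1
tcp_pos: [0.623, -0.2243, 0.0801]
tool_rot: [1.909, 2.491, 0.004]
contact_force: [-0.8, 0.7, -4.1]
width: 0.0372
```

Run:
```python
from h import *
goal((.6265,-.2232,.0577),15.3,0,0)
```

```text
t 17.1 tcp [ 0.623  -0.2243  0.0801] q [-0.4517  0.4869  1.4931  0.0019  1.1579 -2.2862] F [-0.8385  0.7323 -4.0811] w 0.03721566365594839
d [  3.5   1.1 -41.2] r [0.0001 0.0041 0.004 ] n [0. 0. 1.]
```

Emit:
{"method": "carry_out", "body": {
  "increments": [
    [3,1,-10,0,0.004,0.003],
    [0,0,-10,0,0,0],
    [0,0,-6,0,0,0],
    [0,0,0,0,0,0]
  ]
}}

```text
t: 17.43
tcp_pos: [0.6262, -0.2244, 0.0537]
tool_rot: [1.908, 2.493, 0.002]
contact_force: [-0.4, -0.1, -4.5]
width: 0.0382
```

Run:
```python
from h import *
goal((.6265,-.2232,.0577),15.3,0,0)
zoom(imaging.capture("side"),250,240,200,150,4,"s17")
im=look("w17");zoom(im,250,0,150,150,4,"w17u")
```

```text
t 17.4333 tcp [ 0.6262 -0.2244  0.0537] q [-0.4491  0.5143  1.5162  0.0009  1.1082 -2.2847] F [-0.3838 -0.0957 -4.4693] w 0.038232543929169416
d [  0.3   1.2 -14.8] r [0.0005 0.0029 0.0026] n [0. 0. 1.]
t 17.48 tcp [ 0.6264 -0.2245  0.0543] mouth-up deg -0.17635490859858916 roll -0.09685889608033589 tip axis (mouth down) [ 0.2614 -0.9652  0.0017] q [-0.4491  0.5139  1.5155  0.0008  1.1088 -2.2847]
```

View pics/s17.png

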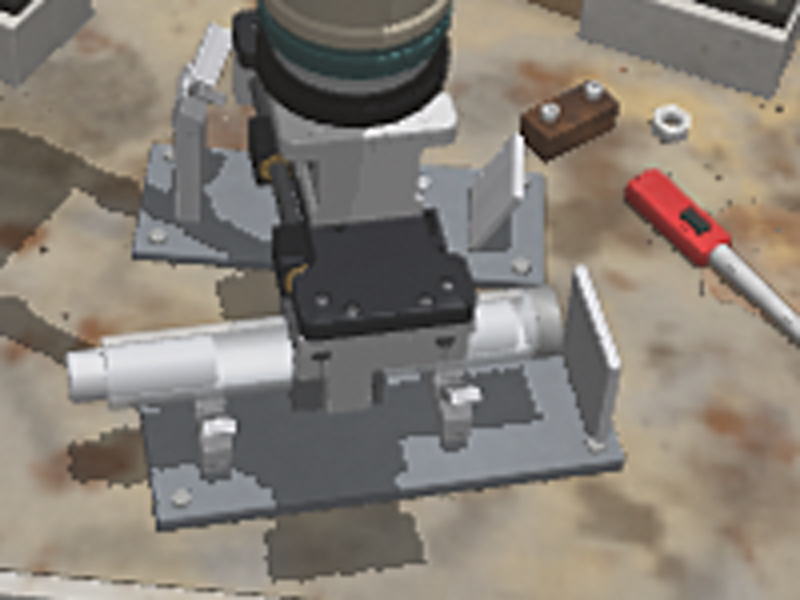

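View pics/w17u.png

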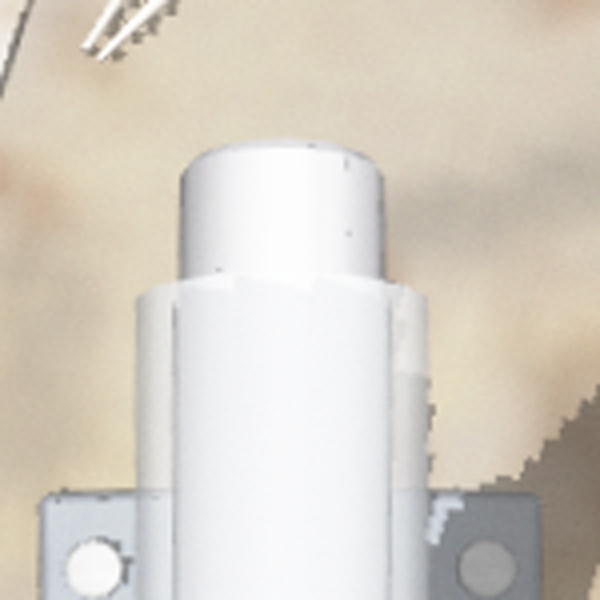

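The pin still stands about 15 mm out: tip at row 140, rim at row 280.

Emit:
{"method": "carry_out", "body": {
  "increments": [
    [0,1,-6,0,0.003,0.002],
    [0,0,-4,0,0,0],
    [0,0,0,0,0,0]
  ]
}}

```text
t: 17.78
tcp_pos: [0.6282, -0.2242, 0.0457]
tool_rot: [1.903, 2.493, 0.001]
contact_force: [-0.6, -0.2, -4.0]
width: 0.0378
```

Run:
```python
from h import *
goal((.6265,-.2232,.0577),15.3,0,0)
```

```text
t 17.7833 tcp [ 0.6282 -0.2242  0.0457] q [-0.4466  0.5229  1.5228 -0.0007  1.0906 -2.2839] F [-0.5577 -0.2074 -4.0227] w 0.03777215993350783
d [-1.7  1.  -6.8] r [0.0028 0.0044 0.0002] n [0. 0. 1.]
```

Emit:
{"method": "carry_out", "body": {
  "increments": [
    [-2,1,-4,0.003,0.004,0],
    [0,0,-1,0,0,0],
    [0,0,0,0,0,0]
  ]
}}

```text
t: 18.03
tcp_pos: [0.6263, -0.223, 0.0405]
tool_rot: [1.906, 2.497, 0.001]
contact_force: [0.4, 0.0, -5.2]
width: 0.0379
```

Emit:
{"method": "carry_out", "body": {
  "increments": [
    [0,0,-1,0,0,0],
    [0,0,0,0,0,0]
  ]
}}

```text
t: 18.2
tcp_pos: [0.6263, -0.223, 0.0394]
tool_rot: [1.906, 2.497, 0.001]
contact_force: [0.7, -0.3, -5.0]
width: 0.0378
```

Emit:
{"method": "carry_out", "body": {
  "increments": [
    [0,0,-1,0,0,0],
    [0,0,-1,0,0,0],
    [0,0,0,0,0,0]
  ]
}}

```text
t: 18.45
tcp_pos: [0.6267, -0.2231, 0.0392]
tool_rot: [1.905, 2.496, 0.001]
contact_force: [0.1, -0.5, -5.2]
width: 0.0379
```

Emit:
{"method": "carry_out", "body": {
  "increments": [
    [0,0,-1,0,0,0],
    [0,0,0,0,0,0]
  ]
}}

```text
t: 18.62
tcp_pos: [0.627, -0.2231, 0.0391]
tool_rot: [1.904, 2.495, 0.002]
contact_force: [-0.5, 0.1, -5.1]
width: 0.0377
```

Emit:
{"method": "carry_out", "body": {
  "increments": [
    [0,0,-2,0,0,0],
    [0,0,-2,0,0,0],
    [0,0,0,0,0,0]
  ]
}}

```text
t: 18.87
tcp_pos: [0.6272, -0.223, 0.0394]
tool_rot: [1.903, 2.494, 0.003]
contact_force: [0.4, -0.4, -5.1]
width: 0.0381
```

Emit:
{"method": "carry_out", "body": {
  "increments": [
    [0,0,-2,0,0,0],
    [0,0,-2,0,0,0],
    [0,0,-2,0,0,0]
  ]
}}

```text
t: 19.12
tcp_pos: [0.6276, -0.2229, 0.0389]
tool_rot: [1.902, 2.492, 0.004]
contact_force: [-2.8, 2.2, 10.6]
width: 0.038
```

Run:
```python
from h import *
goal((.6265,-.2232,.0577),15.3,0,0)
zoom(imaging.capture("side"),250,250,200,150,4,"s18")
```

```text
t 19.1167 tcp [ 0.6276 -0.2229  0.0389] q [-0.4461  0.5268  1.5353  0.0008  1.0719 -2.2842] F [-2.7969  2.233  10.6102] w 0.03803950739657883
d [-1.1 -0.3  0. ] r [0.0027 0.0072 0.    ] n [0. 0. 1.]
```

View pics/s18.png

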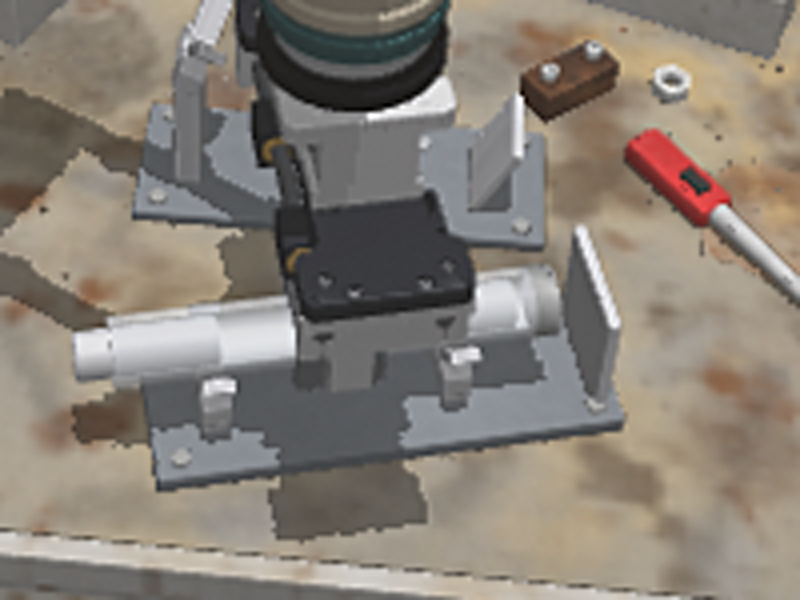

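Emit:
{"method": "carry_out", "body": {
  "increments": [
    [0,0,0,0,0,0],
    [0,0,0,0,0,0],
    [0,0,0,0,0,0],
    [0,0,0,0,0,0],
    [0,0,0,0,0,0]
  ],
  "fingers": 1
}}

```text
t: 19.58
tcp_pos: [0.6306, -0.2246, 0.0404]
tool_rot: [1.897, 2.486, 0.006]
contact_force: [-0.3, -0.3, 0.7]
width: 0.0676
```

Emit:
{"method": "carry_out", "body": {
  "increments": [
    [0,0,0,0,0,0],
    [0,0,0,0,0,0],
    [0,0,0,0,0,0],
    [0,0,0,0,0,0]
  ]
}}

```text
t: 19.92
tcp_pos: [0.6307, -0.2247, 0.0395]
tool_rot: [1.897, 2.486, 0.005]
contact_force: [-0.0, 0.5, 0.2]
width: 0.0929
```

Emit:
{"method": "carry_out", "body": {
  "increments": [
    [0,0,12,0,0,0],
    [0,0,25,0,0,0],
    [0,0,35,0,0,0],
    [0,0,35,0,0,0],
    [0,0,15,0,0,0]
  ]
}}

```text
t: 20.33
tcp_pos: [0.6259, -0.2225, 0.1624]
tool_rot: [1.906, 2.496, 0.001]
contact_force: [0.2, -0.0, -0.2]
width: 0.094
```

Emit:
{"method": "carry_out", "body": {
  "increments": [
    [-10,25,20,0,0,0],
    [-20,30,20,0,0,0],
    [-20,30,20,0,0,0],
    [-10,30,0,0,0,0],
    [0,0,0,0,0,0]
  ]
}}

```text
t: 20.75
tcp_pos: [0.5669, -0.1072, 0.2356]
tool_rot: [1.902, 2.479, 0.01]
contact_force: [-0.2, -0.1, -0.3]
width: 0.094
```

Emit:
{"method": "carry_out", "body": {
  "increments": [
    [-10,35,0,0,0,0],
    [-10,35,0,0,0,0],
    [-10,35,0,0,0,0],
    [0,20,0,0,0,0],
    [0,0,0,0,0,0]
  ]
}}

```text
t: 21.17
tcp_pos: [0.5361, 0.0207, 0.242]
tool_rot: [1.898, 2.469, 0.016]
contact_force: [0.1, -0.2, 0.4]
width: 0.094
```

Run:
```python
from h import *
s=observe();print(s["t"],s["tcp_pos"],s["contact_force"],s["width"])
a=imaging.capture("side");t=imaging.capture("top");cv2.imwrite("pics/sideF.png",a);cv2.imwrite("pics/topF.png",t)
zoom(a,250,250,200,150,4,"s19")
c=np.array([.626,-.2235,.055]);B=toolR(15.3,0)
for d in(-.1,-.115,.1):
    for h in(.016,-.016):print(d,h,(proj("side",c+B[:,1]*d-B[:,2]*h)-[250,250]+.5)*4-.5)
```

```text
21.1667 [0.5361 0.0207 0.242 ] [ 0.1454 -0.2335  0.3595] 0.09404420014653496
-0.1 0.016 [107.769  331.3513]
-0.1 -0.016 [110.0024 377.0963]
-0.115 0.016 [ 73.2158 335.501 ]
-0.115 -0.016 [ 76.2207 381.2555]
0.1 0.016 [553.9537 277.7661]
0.1 -0.016 [546.5314 323.3504]
```

View pics/s19.png

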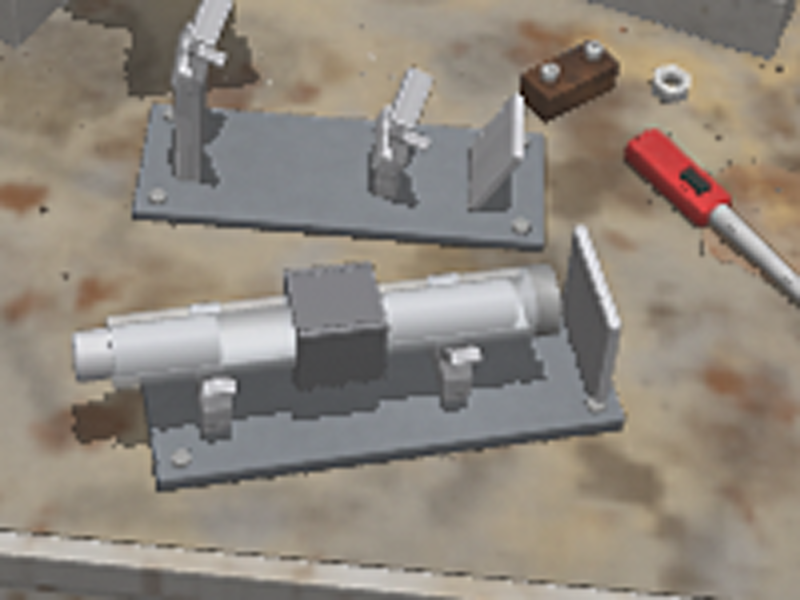

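View pics/topF.png

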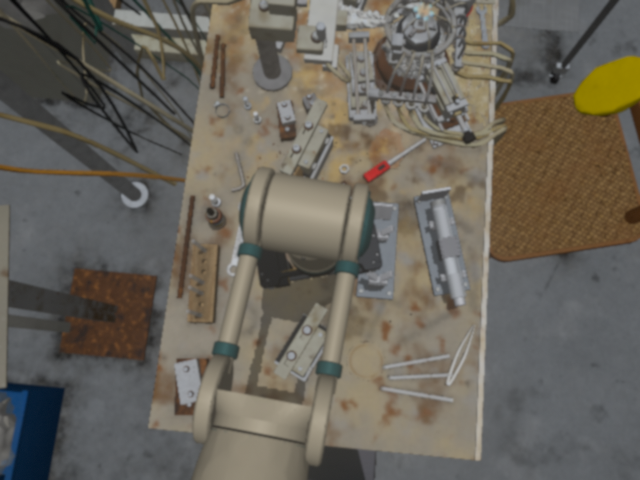

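```bash
python3 -c "
from bench import ctrl,observe
print(observe()['t'],ctrl.finish_job())"
```

```text
the job is handed in; nothing more can be done
21.2667 None
```

The next pin is ready to be drawn: the tube lies level in the cradle, mouth away from the upright plate, with the front pin standing about 15 mm out of the rim. I handed the job in at about 21 s; it returned no verdict.

- **First placing:** I took the tube from the leaning rack by its collar, laid it in the two cradle notches and let go.
- **Drawing the pin:** I gripped it afresh from above, lifted it out and tipped the mouth down to about 9.6°. The pins glided at roughly 1.4 cm/s, and I tipped back to level to stop them.
- **Final placing:** I lowered the tube until the notches pushed back with about 10 N, released it and moved the arm clear.

**Last checks:**
- **Pin:** the final side view shows it 14–15 mm out. While the tube was still held, the wrist view gave about 15.5 mm and one rough side-view estimate gave 17 mm, all within 1 to 2 cm.
- **Tube:** in the side view it lies within 1–2 mm of where I expected, clear of the plate.
- **Forces:** the highest force reading I saw was about 11 N.
- **Bystanders:** I kept the gripper away from the crucible, bottle and wrench. In the last top view the arm hides the crucible and part of the wrench, so I did not check their final positions.
- **Disagreements:** the arm stopped about 2–3 mm higher at contact than the nominal axis height implied, because the collar sat slightly off in the grip. My pin-position model was also a few millimetres off at the start, so I judged the pin against the visible rim.

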